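# Make up a staining kit and a counting kit

### The arm

A 6-joint arm with a two-finger parallel gripper is mounted at the origin on the work surface; the furniture and walls round the work are solid. World frame = base frame: x ahead of the robot, y to its left, z up, the work surface at z = 0. Lengths are in m, angles in rad, forces in N, time in s.
With the tool pointing down it reaches from about 0.375 to 0.975 m from the base axis. Payload 3.8 kg.
Tool frame: the origin (TCP) lies midway between the tips of the shut fingers; the grasp point (between the pads) lies 19 mm behind it; z points along the fingers, y is the direction in which the jaws open and shut (so a half turn about z gives the same grasp; the last joint's range is limited). The gripper opens to 85 mm and grips with 20 to 120 N. Pads are 22 mm wide; open, the fingers measure 114 mm over their backs; the gripper's body (76 mm by 85 mm) begins 54 mm behind the grasp point. The pads swing forward as they close: fully open they stand 13 mm farther back than shut.
Start: joints at [1.231, 0.264, 1.604, -0, 1.274, -0.037], TCP at [0.201, 0.644, 0.231] pointing down, gripper open.
Joint ranges: [-2.63, 2.63], [-0.94, 2.18], [0.31, 2.57], [-1.31, 4.45], [0, 2.66], [-2.55, 2.55]. Speed limits (rad/s): [2.57, 2.57, 3.14, 3.14, 3.14, 3.14].

### API

Orientations are given as a rotation vector (axis times angle).
In Python, from workcell import bot gives the robot as it stands. The module is installed in compiled form; this text tells all that it offers.
- The arm moves only by the tool play_rows, never from a script. Its argument "series" is a list of rows, each an object with "translation": the shift along the tool's x, y, z in m, a list of three; "spin": the turn about the tool's z in units of 5 degrees (1.0 is 5 degrees). In form: [{"translation": [dx, dy, dz], "spin": spin}, ...]. A call has 1 to 5 rows; each row shifts and turns the commanded pose from where the row before left it, along the tool's axes as they then stand; what a row does not reach is not made up. A row lasts 1/10 s, in which the tool goes at most 50 mm and 8.59 degrees, less where a joint would pass 70% of its speed; a pose out of reach is approached as far as the arm can. A call is refused whole if a number of a shift passes 0.05 or a number of a turn 1, either way. A call with a gripper value outside its range is refused whole. "jaw" is the gripper's target within -1 to 1 (fully open at 1, half-way at 0, shut at -1), set as the call begins (left out, the last holds). The fingers move at their own pace and stop on an object; "force" is the grip in N (left out, the last holds). Time passes only in rows, so rows that do not move let the fingers close. It gives the time, the measured TCP pose, the force and the opening at its end, in the units of the state.
- bot.read_state(): the state, without advancing time (a new reading comes with each control period).
- bot.read_camera(name): name is "side" or "top" or "wrist"; returns the picture (480x640x3 uint8, blue, green, red); there is no depth.
- bot.get_calibration(name): a dict with "fov_y" (degrees; the focal length in pixels is half the picture's height over the tangent of half this angle, whatever the lens; pixels are square), "cx", "cy" (the principal point, pixels), "R" (3x3) and "t" (3): a world point X has camera coordinates R X + t. Camera axes: x right, y down, z forward; pixel columns grow to the right and rows downward; lengths in m; the calibration is good to about 2 mm. The wrist camera is an equidistant fisheye: a pixel r from the principal point sees the ray r / f radians off the axis. A picture is of the moment at which its call begins: read the wrist's pose just before it. get_calibration takes no time and is no camera call; for the wrist camera it gives the pose at the moment of the call.
- bot.finish_job(): hands the job in, once; it reports no verdict.
The state is a dict: "time": time; "q": joint angles; "joint_vel": joint speeds; "joint_torque": joint torques, N m; "tool_pos": TCP position; "tcp_rot": TCP orientation; "wrist_force": force on the tool from outside, world axes, zero at the start; "torque": the same for the moment, N m; "width": opening from 0.0 (shut) to 1.0 (fully open).
Only numpy, scipy, OpenCV 4.12 (cv2) and the standard library are available. Lean on these libraries where they do the work, as an engineer would, in place of code of your own. Each camera call takes 0.05 s, during which the arm holds its last target. There are 200 camera calls.

### The job

Make up two kits from the stock on the bench. Staining kit, in the nearly square tray with three pockets: the syringe lying in the long trough, the dropper bottle standing in the larger square pocket and the smaller vial standing in the smaller one; counting kit, in the long narrow tray: the tally counter lying flat on its base in the oblong pocket and the larger vial standing in the square pocket. Everything must sit right down on the floor of its pocket; do not tip over the bottle or a vial, and leave the petri dish, specimen cup and cover-slip box where they are.

Things in the scene. Friction and masses are not known exactly. Their poses are not given: they have to be found in the camera images.
- square_tray: fixed grey plastic kit tray, nearly square, 154 (its x) x 138 (its y) x 10 mm high, with a small tab on each x end and three pockets sunk 6 mm into its top (floors 4 mm above the table). Origin: centre of its underside; z up. Pockets in its frame (centre; size x by y, mm): long trough (0, -36), 130 x 44; larger square (37, 30), 62 x 62; smaller square (-37, 30), 48 x 48
- narrow_tray: fixed grey plastic kit tray, long and narrow, 180 (its x) x 80 (its y) x 10 mm high, with a small tab on each x end and two pockets sunk 6 mm into its top (floors 4 mm above the table). Origin: centre of its underside; z up. Pockets in its frame (centre; size x by y, mm): oblong (-35, 0), 92 x 60; square (50, 0), 54 x 54
- dropper_bottle: upright plastic dropper bottle with a pointed cap, the tallest thing of the stock, 98 mm high, round body 35 mm in diameter, to be gripped 10 to 60 mm above its underside; origin: centre of its underside, z up its axis, yaw means nothing; it must not be tipped over
- small_vial: the smaller vial, 23 mm in diameter, 49 mm high (cylindrical up to 42 mm for the grip); upright closed glass vial with a crimped cap, tipping it over is not allowed; round body; origin: centre of its underside, z up its axis, yaw means nothing
- large_vial: the larger vial, 29 mm in diameter, 59 mm high (cylindrical up to 51 mm for the grip); upright closed glass vial with a crimped cap, tipping it over is not allowed; round body; origin: centre of its underside, z up its axis, yaw means nothing
- syringe: plastic syringe without needle, lying flat, 106 mm long along its own y, barrel region gripped as a bar 18 mm wide (its x) and 18 mm high, finger flange 26 mm wide towards one end; origin: on the table side under its middle, z up; either end may point either way
- tally_counter: hand tally counter lying on its base, 68 mm long along its own y, 37 mm wide (its x), 26 mm high over the thumb lever on top; solid body 35 mm wide, from y = -27 to +17 mm, 22 mm high, so grip it across x near y = -5 mm; a small reset knob sticks out at the -y end; origin: underside, z up; either end may point either way
- petri_dish: bystander: clear closed petri dish, 62 mm across, 14 mm high, loose; leave it alone; origin: centre of its underside
- specimen_cup: bystander: closed specimen cup, 65 mm across the lid, 64 mm high, loose; leave it alone; origin: centre of its underside
- coverslips: bystander: small flat box of cover slips, 30 x 30 x 10 mm, loose; leave it alone; origin: centre of its underside
Things that resemble listed ones, but are neither listed nor needed, are in the scene too. What is shaped like the large_vial but blue or orange is not meant.

How it is judged:
At the end, for the whole second after the job is handed in: Each thing on the floor of its named pocket (underside 1 to 7.5 mm above the tray's), origin within 15 mm of the pocket centre in x and y, tilt < 0.1 rad, syringe within 0.25 and counter within 0.35 rad of the tray's x axis (either way round), at rest; bystanders within 20 mm of their start (x of dropper_bottle in the frame of square_tray between 0.022 and 0.052 m and y of dropper_bottle in the frame of square_tray between 0.015 and 0.045 m and z of dropper_bottle in the frame of square_tray between 0.001 and 0.0075 m and angle between each of dropper_bottle, small_vial, syringe, tally_counter, large_vial's own z axis and vertical below 0.1 rad and linear speed of each of dropper_bottle, small_vial, syringe, tally_counter, large_vial below 0.02 m/s and angular speed of each of dropper_bottle, small_vial, syringe, tally_counter, large_vial below 0.2 rad/s and x of small_vial in the frame of square_tray between -0.052 and -0.022 m and y of small_vial in the frame of square_tray between 0.015 and 0.045 m and z of small_vial in the frame of square_tray between 0.001 and 0.0075 m and x of syringe in the frame of square_tray between -0.015 and 0.015 m and y of syringe in the frame of square_tray between -0.051 and -0.021 m and z of syringe in the frame of square_tray between 0.001 and 0.0075 m and angle between the y axis of syringe and the x axis of square_tray, either way round below 0.25 rad and x of tally_counter in the frame of narrow_tray between -0.05 and -0.02 m and y of tally_counter in the frame of narrow_tray between -0.015 and 0.015 m and z of tally_counter in the frame of narrow_tray between 0.001 and 0.0075 m and angle between the y axis of tally_counter and the x axis of narrow_tray, either way round below 0.35 rad and x of large_vial in the frame of narrow_tray between 0.035 and 0.065 m and y of large_vial in the frame of narrow_tray between -0.015 and 0.015 m and z of large_vial in the frame of narrow_tray between 0.001 and 0.0075 m and distance of each of petri_dish, specimen_cup, coverslips from where it was at the start of the episode below 0.02 m); the robot touches nothing.
It fails at once if a bystander (petri dish, specimen cup or cover-slip box) is moved by more than 20 mm (distance of any of petri_dish, specimen_cup, coverslips from where it was at the start of the episode above 0.02 m).
It fails at once if the dropper bottle or a vial is tipped over (angle between any of dropper_bottle, small_vial, large_vial's own z axis and vertical above 0.7 rad).
It also fails if it takes over 122 s, if anything falls off the work surface, if the arm or the gripper's body presses on something with over 40 N, if the wrist force passes 120 N, or if a joint passes its speed limit or range.

## Working session

There is one attempt and no reset: what is moved stays moved. The work goes in short steps, Python scripts to look and compute and a tool call to move; the robot and the scene stay as the last step left them, time stands still between calls to the robot, and variables do not carry over. Pictures are saved under pics/ and viewed, about 12 in all and at most 16, crops included, and the job is handed in when it is done.

Besides the shell and the picture viewer there is one more tool, called after ">>>" by a JSON object that holds its "op" and its "data", one argument or row to a line. play_rows: Moves the arm, as the interface text tells. Its arguments: {"type":"object","properties":{"series":{"type":"array","items":{"type":"object","properties":{"translation":{"type":"array","items":{"type":"number"}},"spin":{"type":"number"}}}},"jaw":{"type":"number"},"force":{"type":"number"}},"required":["series"]}

```bash
mkdir -p pics; python3 - <<'E'
from workcell import bot
import cv2
s=bot.read_state();print(s['time'],s['tool_pos'],s['tcp_rot'],s['width'])
for n in("top","side","wrist"):
    c=bot.get_calibration(n);print(n,c)
    im=bot.read_camera(n);cv2.imwrite(f"pics/{n}0.png",im)
E
```

```text
0.0 [0.20103156 0.64359513 0.22994488] [-0.47375652 -3.10523613  0.00346657] 0.9994020100986367
top {'fov_y': 48.42908095712888, 'cx': 311.534704229392, 'cy': 227.40704446436794, 'R': array([[ 0.02349898, -0.99948365,  0.02191411],
       [-0.9958189 , -0.02533711, -0.08776535],
       [ 0.08827528, -0.01976008, -0.9959001 ]]), 't': array([0.10643908, 0.45284073, 1.21365476])}
side {'fov_y': 55.96427800748975, 'cx': 319.6162849061495, 'cy': 243.4904518120914, 'R': array([[-0.98577842, -0.16800445, -0.00392624],
       [-0.10843328,  0.65374213, -0.74890818],
       [ 0.12838665, -0.73783178, -0.66266215]]), 't': array([0.47033442, 0.00147368, 1.07295381])}
wrist {'fov_y': 65.70646984690485, 'cx': 321.57084149686204, 'cy': 237.13165107874286, 'R': array([[ 0.2975168 ,  0.95471505, -0.00171307],
       [ 0.91857156, -0.28576347,  0.2730669 ],
       [ 0.26021155, -0.08281557, -0.96199352]]), 't': array([-0.67375112, -0.03483336,  0.37799542])}
```

View pics/top0.png

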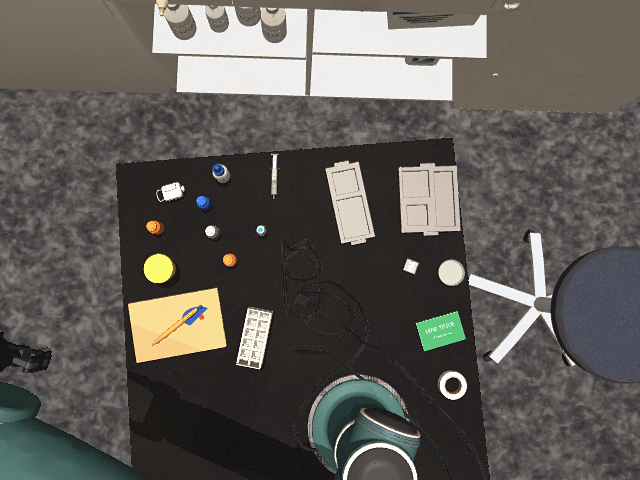

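View pics/side0.png

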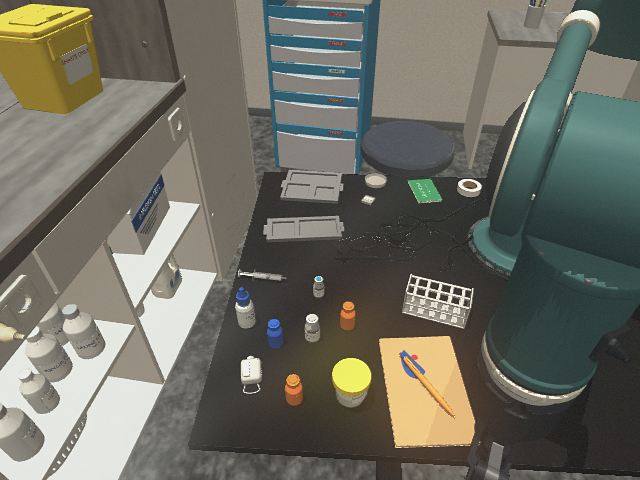

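The top view shows the bottle at (220,173), the blue decoy at (203,202), the white large vial at (211,231), the small vial at (261,230), the syringe at (274,175) and the counter at (172,191). The narrow tray is at (349,202), the square tray at (429,199), the dish at (451,272), the cover-slip box at (411,266) and the cup at (159,268).

```bash
cat > h.py <<'E'
import numpy as np, cv2
from workcell import bot
def ray(c,u,v,fish=False):
    f=240/np.tan(np.radians(c['fov_y']/2)); d=np.array([(u-c['cx'])/f,(v-c['cy'])/f])
    if fish:
        r=np.linalg.norm(d); k=np.sin(r)/r if r>1e-9 else 1; d=np.array([*(d*k),np.cos(r)])
    else: d=np.array([*d,1.])
    return -c['R'].T@c['t'], c['R'].T@d
def cast(c,u,v,z,fish=False):
    o,d=ray(c,u,v,fish); return o+d*(z-o[2])/d[2]
def proj(c,X,fish=False):
    f=240/np.tan(np.radians(c['fov_y']/2)); p=c['R']@np.asarray(X,float)+c['t']
    if fish:
        r=np.hypot(p[0],p[1]); th=np.arctan2(r,p[2]); return f*th*p[0]/r+c['cx'],f*th*p[1]/r+c['cy']
    return f*p[0]/p[2]+c['cx'],f*p[1]/p[2]+c['cy']
def wrist(name):
    s=bot.read_state();c=bot.get_calibration('wrist');im=bot.read_camera('wrist');cv2.imwrite(f'pics/{name}.png',im);return s,c,im
E
python3 - <<'E'
from h import *
im=cv2.imread('pics/top0.png');c=bot.get_calibration('top')
g=im.max(2); m=((g>75)*255).astype(np.uint8); m[:140]=0;m[300:]=0;m[:,:118]=0;m[:,468:]=0
for k in range(140,300): pass
n,l,st,ce=cv2.connectedComponentsWithStats(m)
for i in range(1,n):
    if st[i,4]<30: continue
    cn=max(cv2.findContours((l==i).astype(np.uint8),0,2)[0],key=cv2.contourArea);r=cv2.minAreaRect(cn)
    print(st[i],np.round(r[0],1),np.round(r[1],1),round(r[2],1),'z0',np.round(cast(c,*r[0],0)[:2],3))
cv2.imwrite('pics/topc.png',cv2.resize(im[135:290,115:470],None,fx=2.25,fy=2.25,interpolation=cv2.INTER_CUBIC))
E
```

```text
[ 118  140  120   23 1868] [177.5 151. ] [ 22. 119.] 90.0 z0 [0.625 0.438]
[ 233  140  164   14 1170] [314.5 146.5] [ 13. 163.] 90.0 z0 [0.645 0.115]
[452 140  16  26 321] [459.5 152.5] [25. 15.] 90.0 z0 [ 0.64  -0.232]
[271 153   9  46 234] [275.  175.5] [ 8. 45.] 0.0 z0 [0.573 0.206]
[ 325  160   50   85 2786] [349.5 202. ] [84.4 34.8] 77.7 z0 [0.514 0.029]
[ 398  163   70   89 4490] [432.5 207. ] [88. 69.] 90.0 z0 [ 0.507 -0.168]
[212 164  18  19 248] [220.5 173. ] [18. 17.] 90.0 z0 [0.575 0.335]
[156 182  29  20 365] [170.2 191.6] [17.1 29.1] 71.6 z0 [0.528 0.45 ]
[196 196  15  14 142] [202.6 201.8] [14.3 12.5] 26.6 z0 [0.506 0.374]
[118 218   6  82 216] [120.5 258.5] [ 5. 81.] 0.0 z0 [0.368 0.558]
[146 220  18  15 196] [154.8 226.8] [16.3 14.1] 45.0 z0 [0.444 0.482]
[205 225  15  13 136] [211.1 231. ] [12.5 12.7] 31.0 z0 [0.437 0.351]
[256 225  10  11  84] [260.5 230. ] [10.  9.] 90.0 z0 [0.443 0.236]
[143 253  32  30 739] [158. 268.] [29.7 29.7] 45.0 z0 [0.348 0.47 ]
[223 253  14  14 153] [229.5 259.5] [13. 13.] 90.0 z0 [0.372 0.306]
[465 252   3  20  30] [466.9 261.4] [19.1  1.9] 83.7 z0 [ 0.381 -0.249]
[403 258  16  17 165] [410.5 265.9] [12.8 12.8] 21.8 z0 [ 0.367 -0.117]
[438 259  27  27 565] [451.3 272.3] [26.2 25.5] 45.0 z0 [ 0.355 -0.212]
[149 287  71  13 472] [184. 293.] [12. 70.] 90.0 z0 [0.292 0.408]
```

View pics/topc.png

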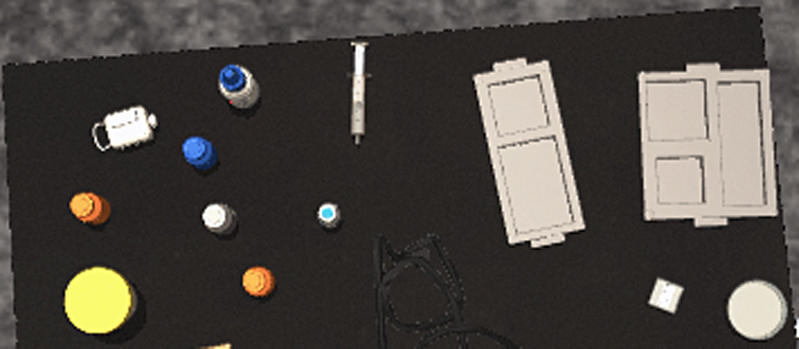

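View pics/wrist0.png

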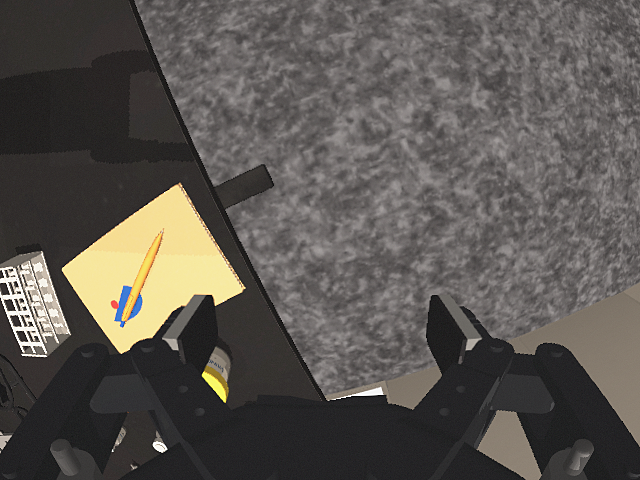

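The crop gives the bottle cap tip at (232,75), the large vial cap at (215,215) and the small vial cap at (327,213). The counter's ring is on its left, with the knob at (152,118). The wrist camera sees mostly floor from here. Next I compute poses.

```bash
python3 - <<'E'
from h import *
im=cv2.imread('pics/top0.png');c=bot.get_calibration('top');sc=bot.get_calibration('side')
print('cam',-c['R'].T@c['t'])
F=lambda x,y:(115+(x+.5)/2.25-.5,135+(y+.5)/2.25-.5)
for n,p,z in(('bottle',(232,73),.095),('large',(215,215),.059),('small',(327,213),.049)):
    X=cast(c,*F(*p),z);print(n,np.round(X,4),'side',np.round(proj(sc,X),1))
g=im.min(2)
m=((g>105)*255).astype(np.uint8); m[:150]=0;m[255:]=0;m[:,:300]=0;m[:,468:]=0
m=cv2.morphologyEx(m,cv2.MORPH_CLOSE,np.ones((5,5)))
m2=cv2.morphologyEx(m,cv2.MORPH_OPEN,cv2.getStructuringElement(2,(33,33)))
n,l,st,ce=cv2.connectedComponentsWithStats(m2)
for i in range(1,n):
    cn=max(cv2.findContours((l==i).astype(np.uint8),0,2)[0],key=cv2.contourArea)
    P=np.array([cast(c,*q,.01)[:2] for q in cn[:,0].astype(float)],np.float32)*1000
    r=cv2.minAreaRect(P);print('tray',np.round(r[0],1),np.round(r[1],1),r[2],cv2.boxPoints(r).round(0).tolist())
for nm,(x0,y0,x1,y1),z in(('syr',(262,148,288,205),.009),('ctr',(152,178,192,206),.012)):
    s=np.zeros_like(g);s[y0:y1,x0:x1]=im.max(2)[y0:y1,x0:x1]
    k=(s>90).astype(np.uint8)
    cn=max(cv2.findContours(k,0,2)[0],key=cv2.contourArea)
    P=np.array([cast(c,*q,z)[:2] for q in cn[:,0].astype(float)],np.float32)*1000
    r=cv2.minAreaRect(P);print(nm,np.round(r[0],1),np.round(r[1],1),r[2],cv2.boxPoints(r).round(0).tolist())
E
```

```text
cam [0.34131044 0.14183972 1.24609011]
bottle [0.5699 0.3263 0.095 ] side [241.  287.4]
large [0.4344 0.3432 0.059 ] side [311.1 316.2]
small [0.44   0.2336 0.049 ] side [318.2 277.6]
tray [513.4  29.9] [189.8  80.9] 13.182825088500977 [[412.0, 48.0], [430.0, -31.0], [615.0, 12.0], [597.0, 91.0]]
tray [ 526.5 -156.9] [163.5 138.7] 3.1295361518859863 [[441.0, -92.0], [449.0, -231.0], [612.0, -222.0], [604.0, -83.0]]
syr [569.9 207. ] [104.4  16.4] 1.6336671113967896 [[517.0, 214.0], [518.0, 197.0], [622.0, 200.0], [622.0, 217.0]]
ctr [525.7 447.8] [40.2 66.2] 20.3150634765625 [[495.0, 472.0], [518.0, 410.0], [556.0, 424.0], [533.0, 486.0]]
```

```bash
cat >> h.py <<'E'
from scipy.spatial.transform import Rotation as Ro
def phi(s):
    y=Ro.from_rotvec(s['tcp_rot']).as_matrix()[:,1]; return np.degrees(np.arctan2(y[1],y[0]))
def plan(*tg):
    """targets (x,y,z,phi_deg): spin units first, then total tool-frame shift"""
    s=bot.read_state();p=np.array(s['tool_pos']);f=phi(s)
    print('t',round(s['time'],2),'pos',p.round(4),'phi',round(f,1),'w',round(s['width'],3),'q',np.round(s['q'],2))
    for x,y,z,g in tg:
        d=((f-g+90)%180-90)/5; f-=d*5
        a=np.radians(f);dx,dy=x-p[0],y-p[1]
        print('->',(x,y,z),'spin',round(d,2),'shift mm',np.round(1000*np.array([-dx*np.sin(a)+dy*np.cos(a),dx*np.cos(a)+dy*np.sin(a),p[2]-z]),1)); p=np.array([x,y,z])
E
python3 - <<'E'
from h import *
plan((.567,.207,.12,91.6))
E
```

```text
t 0.15 pos [0.2011 0.6437 0.2302] phi 72.6 w 1.0 q [ 1.23  0.26  1.61  0.    1.27 -0.04]
-> (0.567, 0.207, 0.12) spin -3.79 shift mm [-353.6 -446.8  110.2]
```

>>> {"op": "play_rows", "data": {
  "series": [
    {"translation":[0,0,0],"spin":-0.95},
    {"translation":[0,0,0],"spin":-0.95},
    {"translation":[0,0,0],"spin":-0.95},
    {"translation":[0,0,0],"spin":-0.94}
  ],
  "jaw": 1,
  "force": 40
}}

```text
time: 0.55
tool_pos: [0.2012, 0.644, 0.2307]
tcp_rot: [0.049, -3.141, 0.001]
wrist_force: [-0.3, 0.1, -0.0]
width: 1.002
```

>>> {"op": "play_rows", "data": {
  "series": [
    {"translation":[-0.0236,-0.0298,0],"spin":0},
    {"translation":[-0.0236,-0.0298,0],"spin":0},
    {"translation":[-0.0236,-0.0298,0],"spin":0},
    {"translation":[-0.0236,-0.0298,0],"spin":0},
    {"translation":[-0.0236,-0.0298,0],"spin":0}
  ]
}}

```text
time: 1.05
tool_pos: [0.324, 0.4972, 0.2309]
tcp_rot: [0.044, -3.141, 0.001]
wrist_force: [0.2, 0.5, -0.0]
width: 0.999
```

>>> {"op": "play_rows", "data": {
  "series": [
    {"translation":[-0.0236,-0.0298,0],"spin":0},
    {"translation":[-0.0236,-0.0298,0],"spin":0},
    {"translation":[-0.0236,-0.0298,0],"spin":0},
    {"translation":[-0.0236,-0.0298,0],"spin":0},
    {"translation":[-0.0236,-0.0298,0],"spin":0}
  ]
}}

```text
time: 1.55
tool_pos: [0.4461, 0.3516, 0.231]
tcp_rot: [0.044, -3.141, 0.0]
wrist_force: [-0.6, 0.1, -0.4]
width: 0.998
```

>>> {"op": "play_rows", "data": {
  "series": [
    {"translation":[-0.0236,-0.0298,0],"spin":0},
    {"translation":[-0.0236,-0.0298,0],"spin":0},
    {"translation":[-0.0236,-0.0298,0],"spin":0},
    {"translation":[-0.0236,-0.0298,0],"spin":0},
    {"translation":[-0.0236,-0.0298,0],"spin":0}
  ]
}}

```text
time: 2.05
tool_pos: [0.5682, 0.206, 0.231]
tcp_rot: [0.044, -3.141, 0.0]
wrist_force: [0.4, 0.4, -0.3]
width: 1.002
```

```bash
python3 - <<'E'
from h import *
plan((.567,.207,.1,91.6))
s,c,im=wrist('w1')
print(proj(c,(.567,.207,.009),True))
E
```

```text
t 2.05 pos [0.5682 0.206  0.231 ] phi 91.6 w 1.002 q [ 0.31  0.13  1.76  0.    1.25 -1.29]
-> (0.567, 0.207, 0.1) spin -0.0 shift mm [  1.2   1.1 131. ]
(np.float64(322.47208216351834), np.float64(204.04222581148454))
```

View pics/w1.png

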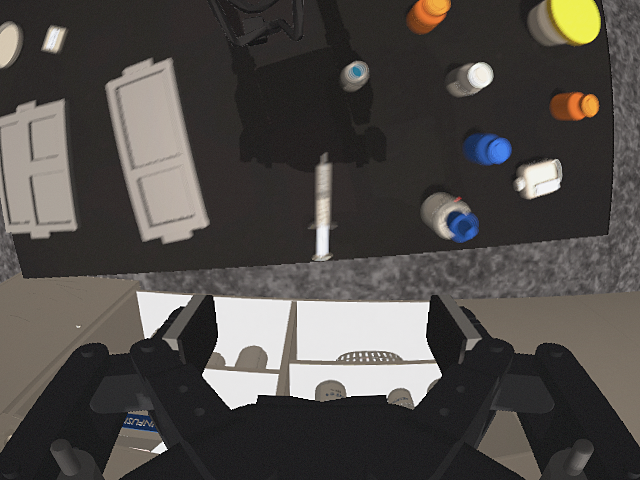

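The syringe spans (322,152) to (321,261), with its middle where I predicted, and its flange is at (322,226). I also see the trays at about (158,150) and (40,165). Now I descend and grip.

>>> {"op": "play_rows", "data": {
  "series": [
    {"translation":[0.0012,0.0011,0.045],"spin":0},
    {"translation":[0,0,0.045],"spin":0},
    {"translation":[0,0,0.045],"spin":0},
    {"translation":[0,0,0.045],"spin":0},
    {"translation":[0,0,0.025],"spin":0}
  ]
}}

```text
time: 2.6
tool_pos: [0.563, 0.2074, 0.0217]
tcp_rot: [0.044, -3.135, 0.003]
wrist_force: [0.2, -0.5, -0.5]
width: 1.0
```

>>> {"op": "play_rows", "data": {
  "series": [
    {"translation":[0,0,0.01],"spin":0},
    {"translation":[0,0,0.009],"spin":0}
  ]
}}

```text
time: 2.8
tool_pos: [0.5662, 0.2085, 0.0066]
tcp_rot: [0.044, -3.141, 0.0]
wrist_force: [0.2, -0.6, 0.0]
width: 1.001
```

>>> {"op": "play_rows", "data": {
  "series": [
    {"translation":[0,0,0],"spin":0},
    {"translation":[0,0,0],"spin":0},
    {"translation":[0,0,0],"spin":0},
    {"translation":[0,0,0],"spin":0},
    {"translation":[0,0,0],"spin":0}
  ],
  "jaw": -1
}}

```text
time: 3.3
tool_pos: [0.5676, 0.2088, 0.0088]
tcp_rot: [-0.044, 3.139, 0.001]
wrist_force: [1.4, 0.3, -0.5]
width: 0.195
```

>>> {"op": "play_rows", "data": {
  "series": [
    {"translation":[0,0,0],"spin":0},
    {"translation":[0,0,0],"spin":0},
    {"translation":[0,0,0],"spin":0},
    {"translation":[0,0,0],"spin":0},
    {"translation":[0,0,0],"spin":0}
  ]
}}

```text
time: 3.8
tool_pos: [0.5676, 0.2088, 0.0087]
tcp_rot: [-0.044, 3.139, 0.001]
wrist_force: [-0.2, -0.4, 6.3]
width: 0.201
```

```bash
python3 - <<'E'
from h import *
s=bot.read_state()
im=cv2.imread('pics/w1.png')
# wrist calibration at the w1 pose: same orientation, TCP moved
c=bot.get_calibration('wrist'); d=np.array([.5682,.206,.231])-np.array(s['tool_pos'])
o=-c['R'].T@c['t']+d; c=dict(c);c['t']=-c['R']@o
for P in([(107,82),(172,62),(209,228),(148,241)],[(64,100),(77,228),(135,72),(186,234)]):
    print([np.round(1000*cast(c,*p,.01,True)[:2]).tolist() for p in P])
g=im.min(2);m=((g>100)*255).astype(np.uint8);m[:40]=0;m[245:]=0;m[:,215:]=0
m=cv2.morphologyEx(m,cv2.MORPH_CLOSE,np.ones((5,5)))
for cn in cv2.findContours(m,0,2)[0]:
    if cv2.contourArea(cn)<2000: continue
    P=np.array([cast(c,*q,.01,True)[:2] for q in cn[:,0].astype(float)],np.float32)*1000
    r=cv2.minAreaRect(P);print('tray',np.round(r[0],1),np.round(r[1],1),r[2],cv2.boxPoints(r).round(0).tolist())
top=cv2.imread('pics/top0.png');ct=bot.get_calibration('top')
g=top.min(2);m=((g>105)*255).astype(np.uint8); m[:155]=0;m[255:]=0;m[:,:300]=0;m[:,464:]=0
m=cv2.morphologyEx(m,cv2.MORPH_CLOSE,np.ones((5,5)))
for cn in cv2.findContours(m,0,2)[0]:
    if cv2.contourArea(cn)<1000: continue
    P=np.array([cast(ct,*q,.01)[:2] for q in cn[:,0].astype(float)],np.float32)*1000
    r=cv2.minAreaRect(P);print('tray top w/ tabs',np.round(r[0],1),np.round(r[1],1),r[2])
plan((.567,.207,.12,91.6),(.5285,-.193,.12,93.1))
E
```

```text
[[435.0, -28.0], [422.0, 51.0], [595.0, 90.0], [611.0, 17.0]]
[[448.0, -90.0], [599.0, -82.0], [428.0, 8.0], [602.0, 64.0]]
tray [ 530.7 -163.9] [176.3 155.7] 3.1137280464172363 [[438.0, -91.0], [447.0, -246.0], [623.0, -237.0], [615.0, -81.0]]
tray [514.2  29.5] [196.3  83.9] 13.249164581298828 [[409.0, 48.0], [428.0, -34.0], [619.0, 11.0], [600.0, 93.0]]
tray top w/ tabs [ 526.1 -156.6] [169.6 145.6] 6.184107303619385
tray top w/ tabs [512.5  29.7] [196.2  80.9] 13.182812690734863
t 3.8 pos [0.5676 0.2088 0.0087] phi 91.6 w 0.201 q [ 0.31  0.36  1.93  0.    0.85 -1.29]
-> (0.567, 0.207, 0.12) spin -0.0 shift mm [   0.6   -1.8 -111.3]
-> (0.5285, -0.193, 0.12) spin -0.3 shift mm [  60.1 -397.3    0. ]
```

>>> {"op": "play_rows", "data": {
  "series": [
    {"translation":[0,0,-0.03],"spin":0},
    {"translation":[0,0,-0.04],"spin":0},
    {"translation":[0,0,-0.04],"spin":0},
    {"translation":[0,0,0],"spin":-0.3}
  ]
}}

```text
time: 4.2
tool_pos: [0.5711, 0.2099, 0.1244]
tcp_rot: [-0.086, 3.129, 0.005]
wrist_force: [0.9, -0.0, 0.3]
width: 0.198
```

>>> {"op": "play_rows", "data": {
  "series": [
    {"translation":[0.0063,-0.0398,0],"spin":0},
    {"translation":[0.0063,-0.0398,0],"spin":0},
    {"translation":[0.0063,-0.0398,0],"spin":0},
    {"translation":[0.0063,-0.0398,0],"spin":0},
    {"translation":[0.0063,-0.0398,0],"spin":0}
  ]
}}

```text
time: 4.7
tool_pos: [0.5447, 0.0066, 0.1165]
tcp_rot: [0.086, -3.139, -0.0]
wrist_force: [1.1, -0.2, 0.3]
width: 0.194
```

>>> {"op": "play_rows", "data": {
  "series": [
    {"translation":[0.0063,-0.0398,0],"spin":0},
    {"translation":[0.0063,-0.0398,0],"spin":0},
    {"translation":[0.0063,-0.0398,0],"spin":0},
    {"translation":[0.0063,-0.0398,0],"spin":0},
    {"translation":[0.0063,-0.0398,0],"spin":0}
  ]
}}

```text
time: 5.2
tool_pos: [0.5241, -0.1938, 0.1166]
tcp_rot: [0.085, -3.14, -0.001]
wrist_force: [0.4, 0.1, -0.3]
width: 0.195
```

>>> {"op": "play_rows", "data": {
  "series": [
    {"translation":[0,0,0],"spin":0},
    {"translation":[0,0,0],"spin":0}
  ]
}}

```text
time: 5.4
tool_pos: [0.5243, -0.1929, 0.1165]
tcp_rot: [0.081, -3.139, -0.002]
wrist_force: [0.2, 0.2, -0.2]
width: 0.196
```

```bash
python3 - <<'E'
from h import *
plan((.5263,-.192,.014,93.1))
s,c,im=wrist('w2')
cr=im[60:300,200:460]
a=np.radians(3.13);R=np.array([[np.cos(a),-np.sin(a)],[np.sin(a),np.cos(a)]])
for X,Y in((-65,-58),(-65,-14),(65,-14),(65,-58)):
    q=np.array([.5268,-.156])+R@np.array([X,Y])/1000
    u,v=proj(c,(*q,.01),True);print(u,v);cv2.circle(im,(int(u),int(v)),3,(0,0,255),1)
cv2.imwrite('pics/w2b.png',im)
E
```

```text
t 5.4 pos [ 0.5243 -0.1929  0.1165] phi 93.0 w 0.196 q [-0.4   0.15  1.97  0.    1.03 -2.02]
-> (0.5263, -0.192, 0.014) spin -0.03 shift mm [ -2.1   0.8 102.5]
288.9380047285515 149.30072445241592
355.13451861854486 149.169607256086
351.23877765762523 324.6074493234824
293.45001119836905 324.7727660285943
```

View pics/w2b.png

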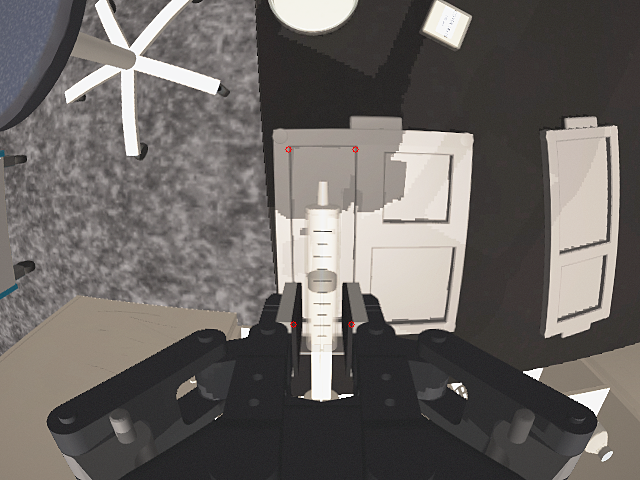

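The predicted trough corners match the picture to within about 2 px, and the syringe hangs straight over it. I lower and release.

>>> {"op": "play_rows", "data": {
  "series": [
    {"translation":[-0.0021,0.0008,0.03],"spin":0},
    {"translation":[0,0,0.03],"spin":0},
    {"translation":[0,0,0.02],"spin":0},
    {"translation":[0,0,0.014],"spin":0},
    {"translation":[0,0,0.008],"spin":0}
  ]
}}

```text
time: 5.95
tool_pos: [0.5264, -0.1898, 0.0138]
tcp_rot: [0.088, -3.138, -0.002]
wrist_force: [0.4, -0.1, 0.7]
width: 0.195
```

>>> {"op": "play_rows", "data": {
  "series": [
    {"translation":[0,0,0],"spin":0},
    {"translation":[0,0,0],"spin":0}
  ]
}}

```text
time: 6.15
tool_pos: [0.5279, -0.1914, 0.016]
tcp_rot: [-0.086, 3.139, -0.001]
wrist_force: [0.2, 0.0, -0.6]
width: 0.198
```

>>> {"op": "play_rows", "data": {
  "series": [
    {"translation":[0,0,0],"spin":0},
    {"translation":[0,0,0],"spin":0},
    {"translation":[0,0,0],"spin":0},
    {"translation":[0,0,0],"spin":0}
  ],
  "jaw": 0
}}

```text
time: 6.55
tool_pos: [0.5274, -0.1917, 0.0158]
tcp_rot: [-0.085, 3.14, -0.001]
wrist_force: [0.5, -0.1, -0.1]
width: 0.498
```

>>> {"op": "play_rows", "data": {
  "series": [
    {"translation":[0,0,-0.03],"spin":0},
    {"translation":[0,0,-0.04],"spin":0},
    {"translation":[0,0,-0.045],"spin":0},
    {"translation":[0,0,-0.045],"spin":0}
  ]
}}

```text
time: 6.95
tool_pos: [0.5265, -0.1913, 0.1766]
tcp_rot: [0.085, -3.14, -0.001]
wrist_force: [0.4, 0.1, -0.9]
width: 0.498
```

```bash
python3 - <<'E'
from h import *
plan((.439,.233,.16,90),(.439,.233,.015,90))
wrist('w3')
E
```

```text
t 6.95 pos [ 0.5265 -0.1913  0.1766] phi 93.1 w 0.498 q [-0.39  0.09  1.91 -0.    1.14 -2.02]
-> (0.439, 0.233, 0.16) spin 0.62 shift mm [ 87.5 424.3  16.6]
-> (0.439, 0.233, 0.015) spin 0.0 shift mm [  0.   0. 145.]
```

View pics/w3.png

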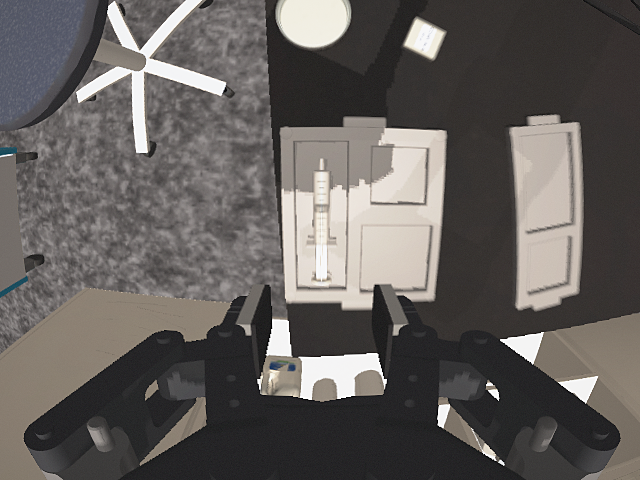

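The syringe lies in the trough, from (321,157) to (321,283). Next is the small vial.

>>> {"op": "play_rows", "data": {
  "series": [
    {"translation":[0,0,0],"spin":0.62},
    {"translation":[0.0088,0.0424,0.0016],"spin":0},
    {"translation":[0.0088,0.0424,0.0016],"spin":0},
    {"translation":[0.0088,0.0424,0.0016],"spin":0},
    {"translation":[0.0088,0.0424,0.0016],"spin":0}
  ],
  "jaw": 0.2
}}

```text
time: 7.5
tool_pos: [0.4913, -0.0207, 0.1688]
tcp_rot: [0.002, 3.141, 0.0]
wrist_force: [0.4, 0.6, 1.2]
width: 0.599
```

>>> {"op": "play_rows", "data": {
  "series": [
    {"translation":[0.0088,0.0424,0.0016],"spin":0},
    {"translation":[0.0088,0.0424,0.0016],"spin":0},
    {"translation":[0.0088,0.0424,0.0016],"spin":0},
    {"translation":[0.0088,0.0424,0.0016],"spin":0},
    {"translation":[0.0087,0.0424,0.0016],"spin":0}
  ]
}}

```text
time: 8.0
tool_pos: [0.4474, 0.1917, 0.1609]
tcp_rot: [0.0, 3.141, 0.0]
wrist_force: [1.1, -0.0, -0.4]
width: 0.597
```

>>> {"op": "play_rows", "data": {
  "series": [
    {"translation":[0.0087,0.0424,0.0016],"spin":0},
    {"translation":[0,0,0],"spin":0},
    {"translation":[0,0,0],"spin":0}
  ]
}}

```text
time: 8.3
tool_pos: [0.4388, 0.2331, 0.1591]
tcp_rot: [0.005, -3.141, 0.001]
wrist_force: [-0.3, 0.6, -0.0]
width: 0.601
```

```bash
python3 - <<'E'
from h import *
s,c,im=wrist('w4')
plan((.439,.233,.012,90))
hsv=cv2.cvtColor(im,cv2.COLOR_BGR2HSV)
m=cv2.inRange(hsv,(85,80,80),(102,255,255))
n,l,st,ce=cv2.connectedComponentsWithStats(m)
print('pred',proj(c,(.439,.233,.049),True))
for i in range(1,n):
    if st[i,4]>25: print(st[i],ce[i].round(1),cast(c,*ce[i],.049,True).round(4))
E
```

```text
t 8.35 pos [0.4391 0.2322 0.1591] phi 90.1 w 0.598 q [ 0.44 -0.02  2.06 -0.    1.1  -1.13]
-> (0.439, 0.233, 0.012) spin 0.01 shift mm [1.000e-01 8.000e-01 1.471e+02]
pred (np.float64(321.342349315756), np.float64(235.5006089062166))
[316 228  16  15 188] [323.3 235.2] [0.4387 0.2344 0.049 ]
```

View pics/w4.png

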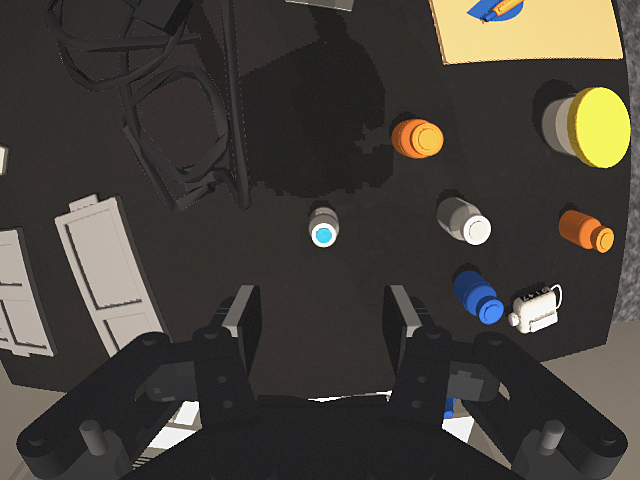

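The small vial's cap is at (323,235), which is world (0.4387, 0.2344), and its surroundings are clear. I pick it and carry it.

>>> {"op": "play_rows", "data": {
  "series": [
    {"translation":[0,0.0018,0.04],"spin":0},
    {"translation":[0,0,0.04],"spin":0},
    {"translation":[0,0,0.035],"spin":0},
    {"translation":[0,0,0.022],"spin":0},
    {"translation":[0,0,0.01],"spin":0}
  ]
}}

```text
time: 8.85
tool_pos: [0.4378, 0.2316, 0.0098]
tcp_rot: [-0.004, -3.137, 0.004]
wrist_force: [-0.2, -0.0, 0.5]
width: 0.604
```

>>> {"op": "play_rows", "data": {
  "series": [
    {"translation":[0,0,0],"spin":0},
    {"translation":[0,0,0],"spin":0},
    {"translation":[0,0,0],"spin":0},
    {"translation":[0,0,0],"spin":0},
    {"translation":[0,0,0],"spin":0}
  ],
  "jaw": -1
}}

```text
time: 9.35
tool_pos: [0.4402, 0.2348, 0.0134]
tcp_rot: [-0.0, 3.14, 0.001]
wrist_force: [0.7, -0.7, 2.0]
width: 0.251
```

>>> {"op": "play_rows", "data": {
  "series": [
    {"translation":[0,0,0],"spin":0},
    {"translation":[0,0,0],"spin":0},
    {"translation":[0,0,-0.03],"spin":0},
    {"translation":[0,0,-0.035],"spin":0},
    {"translation":[0,0,-0.035],"spin":0}
  ]
}}

```text
time: 9.85
tool_pos: [0.4384, 0.2341, 0.1127]
tcp_rot: [0.0, -3.14, 0.001]
wrist_force: [0.9, -0.1, -0.3]
width: 0.257
```

>>> {"op": "play_rows", "data": {
  "series": [
    {"translation":[-0.005,-0.0362,0],"spin":0},
    {"translation":[-0.005,-0.0362,0],"spin":0},
    {"translation":[-0.005,-0.0362,0],"spin":0},
    {"translation":[-0.005,-0.0362,0],"spin":0},
    {"translation":[-0.005,-0.0362,0],"spin":0}
  ]
}}

```text
time: 10.35
tool_pos: [0.464, 0.0521, 0.1123]
tcp_rot: [-0.001, 3.141, 0.0]
wrist_force: [0.3, -0.2, -0.7]
width: 0.256
```

>>> {"op": "play_rows", "data": {
  "series": [
    {"translation":[-0.005,-0.0362,0],"spin":0},
    {"translation":[-0.005,-0.0362,0],"spin":0},
    {"translation":[-0.005,-0.0362,0],"spin":0},
    {"translation":[-0.005,-0.0362,0],"spin":0},
    {"translation":[-0.005,-0.0362,0],"spin":0}
  ]
}}

```text
time: 10.85
tool_pos: [0.489, -0.129, 0.1121]
tcp_rot: [0.0, -3.141, -0.0]
wrist_force: [0.8, -0.0, -0.5]
width: 0.255
```

>>> {"op": "play_rows", "data": {
  "series": [
    {"translation":[0,0,0],"spin":0},
    {"translation":[0,0,0],"spin":0}
  ]
}}

```text
time: 11.05
tool_pos: [0.4889, -0.1281, 0.112]
tcp_rot: [-0.003, -3.141, -0.001]
wrist_force: [0.3, 0.5, -0.3]
width: 0.259
```

```bash
python3 - <<'E'
from h import *
plan((.4882,-.1281,.017,90))
E
```

```text
t 11.05 pos [ 0.4889 -0.1281  0.112 ] phi 89.9 w 0.259 q [-0.31  0.05  2.08  0.    1.01 -1.87]
-> (0.4882, -0.1281, 0.017) spin -0.02 shift mm [ 0.7 -0.  95. ]
```

>>> {"op": "play_rows", "data": {
  "series": [
    {"translation":[0.0007,0,0.03],"spin":0},
    {"translation":[0,0,0.03],"spin":0},
    {"translation":[0,0,0.018],"spin":0},
    {"translation":[0,0,0.01],"spin":0},
    {"translation":[0,0,0.004],"spin":0}
  ]
}}

```text
time: 11.55
tool_pos: [0.4876, -0.1263, 0.0192]
tcp_rot: [0.002, -3.139, -0.001]
wrist_force: [-0.4, -0.4, 0.1]
width: 0.254
```

>>> {"op": "play_rows", "data": {
  "series": [
    {"translation":[0,0,0.002],"spin":0},
    {"translation":[0,0,0],"spin":0},
    {"translation":[0,0,0],"spin":0}
  ]
}}

```text
time: 11.85
tool_pos: [0.4895, -0.1279, 0.0193]
tcp_rot: [-0.0, 3.14, -0.001]
wrist_force: [-0.2, -0.3, 0.3]
width: 0.257
```

>>> {"op": "play_rows", "data": {
  "series": [
    {"translation":[0,0,0],"spin":0},
    {"translation":[0,0,0],"spin":0},
    {"translation":[0,0,0],"spin":0},
    {"translation":[0,0,0],"spin":0}
  ],
  "jaw": 0
}}

```text
time: 12.25
tool_pos: [0.4887, -0.1278, 0.0185]
tcp_rot: [0.0, 3.141, -0.0]
wrist_force: [0.3, 0.2, -0.9]
width: 0.502
```

>>> {"op": "play_rows", "data": {
  "series": [
    {"translation":[0,0,-0.02],"spin":0},
    {"translation":[0,0,-0.04],"spin":0},
    {"translation":[0,0,-0.045],"spin":0},
    {"translation":[0,0,-0.045],"spin":0}
  ]
}}

```text
time: 12.65
tool_pos: [0.4879, -0.1275, 0.1694]
tcp_rot: [-0.0, -3.14, -0.001]
wrist_force: [0.3, 0.6, 0.3]
width: 0.5
```

```bash
python3 - <<'E'
from h import *
s,c,im=wrist('w5')
hsv=cv2.cvtColor(im,cv2.COLOR_BGR2HSV)
m=cv2.inRange(hsv,(85,80,80),(102,255,255))
n,l,st,ce=cv2.connectedComponentsWithStats(m)
for i in range(1,n):
    if st[i,4]>25: print(st[i],ce[i].round(1),cast(c,*ce[i],.053,True).round(4))
# large vial from w4 view (cap px 477,229), small-vial view pose
d=np.array([.4391,.2322,.1591])-np.array(s['tool_pos']);c=dict(c);o=-c['R'].T@c['t']+d;c['t']=-c['R']@o
X=cast(c,477,229,.059,True);print('large',X)
plan((.436,.344,.18,90))
E
```

```text
[  0 177   5   7  32] [  2.  179.9] [ 0.4356 -0.425   0.053 ]
[314 228  15  13 159] [321.  234.1] [ 0.4886 -0.1278  0.053 ]
[  0 300  25  22 136] [ 12.  310.6] [ 0.5713 -0.4526  0.053 ]
large [0.43145269 0.34351894 0.059     ]
t 12.7 pos [ 0.4932 -0.1292  0.1785] phi 90.0 w 0.499 q [-0.3  -0.02  2.02 -0.    1.13 -1.88]
-> (0.436, 0.344, 0.18) spin -0.0 shift mm [ 57.2 473.2  -1.5]
```

>>> {"op": "play_rows", "data": {
  "series": [
    {"translation":[0.0054,0.043,0],"spin":0},
    {"translation":[0.0054,0.043,0],"spin":0},
    {"translation":[0.0054,0.043,0],"spin":0},
    {"translation":[0.0054,0.043,0],"spin":0},
    {"translation":[0.0054,0.043,0],"spin":0}
  ],
  "jaw": 0.3
}}

```text
time: 13.2
tool_pos: [0.4611, 0.0888, 0.1683]
tcp_rot: [0.001, 3.141, 0.0]
wrist_force: [1.1, -0.5, 0.2]
width: 0.654
```

>>> {"op": "play_rows", "data": {
  "series": [
    {"translation":[0.0054,0.043,0],"spin":0},
    {"translation":[0.0054,0.043,0],"spin":0},
    {"translation":[0.0054,0.043,0],"spin":0},
    {"translation":[0.0054,0.043,0],"spin":0},
    {"translation":[0.0054,0.043,0],"spin":0}
  ]
}}

```text
time: 13.7
tool_pos: [0.434, 0.304, 0.1681]
tcp_rot: [-0.0, 3.141, 0.0]
wrist_force: [0.7, 0.1, -0.5]
width: 0.652
```

>>> {"op": "play_rows", "data": {
  "series": [
    {"translation":[0.0054,0.043,0],"spin":0},
    {"translation":[0,0,0],"spin":0},
    {"translation":[0,0,0],"spin":0}
  ]
}}

```text
time: 14.0
tool_pos: [0.4286, 0.3459, 0.1678]
tcp_rot: [0.004, -3.141, 0.001]
wrist_force: [-0.0, -0.2, 0.0]
width: 0.65
```

```bash
python3 - <<'E'
from h import *
s,c,im=wrist('w6')
u,v=proj(c,(.434,.3435,.059),True);print(u,v)
plan((.434,.3435,.015,90))
cv2.imwrite('pics/w6c.png',cv2.resize(im[100:340,140:560],None,fx=1.8,fy=1.8))
E
```

```text
318.02143751671343 243.1371228404173
t 14.05 pos [0.4288 0.3449 0.1677] phi 90.1 w 0.652 q [ 0.63  0.08  1.94 -0.    1.12 -0.94]
-> (0.434, 0.3435, 0.015) spin 0.01 shift mm [ -5.2  -1.4 152.7]
```

View pics/w6c.png

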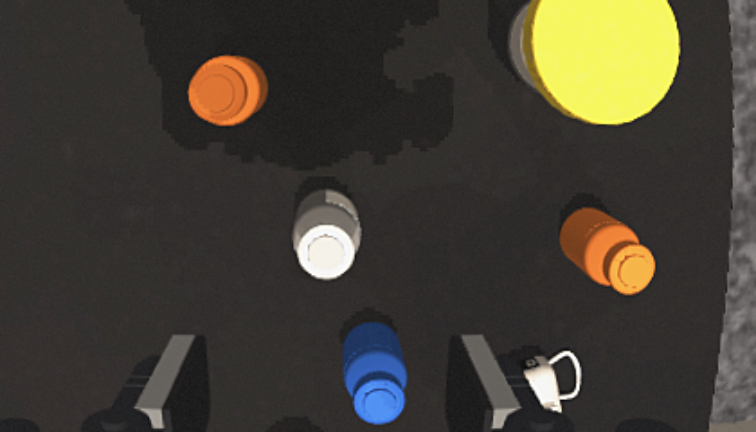

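The white large vial's cap is at (326,251) in the crop, which is world (0.432, 0.345), and it is clear of the blue decoy at (378,400). I pick it.

>>> {"op": "play_rows", "data": {
  "series": [
    {"translation":[-0.0032,0,0.04],"spin":0},
    {"translation":[0,0,0.04],"spin":0},
    {"translation":[0,0,0.035],"spin":0},
    {"translation":[0,0,0.022],"spin":0},
    {"translation":[0,0,0.012],"spin":0}
  ]
}}

```text
time: 14.55
tool_pos: [0.431, 0.3424, 0.0167]
tcp_rot: [-0.003, -3.138, 0.005]
wrist_force: [0.0, 0.5, -0.2]
width: 0.652
```

>>> {"op": "play_rows", "data": {
  "series": [
    {"translation":[0,0,0.004],"spin":0},
    {"translation":[0,0,0],"spin":0},
    {"translation":[0,0,0],"spin":0},
    {"translation":[0,0,0],"spin":0},
    {"translation":[0,0,0],"spin":0}
  ],
  "jaw": -1
}}

```text
time: 15.05
tool_pos: [0.4331, 0.3459, 0.0165]
tcp_rot: [-0.0, 3.14, 0.002]
wrist_force: [-0.4, 0.3, -0.3]
width: 0.325
```

>>> {"op": "play_rows", "data": {
  "series": [
    {"translation":[0,0,0],"spin":0},
    {"translation":[0,0,0],"spin":0},
    {"translation":[0,0,0],"spin":0}
  ]
}}

```text
time: 15.35
tool_pos: [0.4324, 0.3454, 0.0155]
tcp_rot: [-0.0, 3.141, 0.0]
wrist_force: [0.1, -0.2, 0.5]
width: 0.325
```

```bash
python3 - <<'E'
from h import *
a=np.radians(13.2)
t=lambda x,y:(np.array([.5137,.0297])+np.array([[np.cos(a),-np.sin(a)],[np.sin(a),np.cos(a)]])@np.array([x,y])/1000).round(4)
print('sq',t(50,0),'ob',t(-35,0))
x,y=t(50,0)
plan((.432,.345,.13,90),(x,y,.13,90),(x,y,.02,90))
E
```

```text
sq [0.5624 0.0411] ob [0.4796 0.0217]
t 15.35 pos [0.4324 0.3454 0.0155] phi 90.0 w 0.325 q [ 0.63  0.27  2.04  0.    0.83 -0.94]
-> (0.432, 0.345, 0.13) spin 0.0 shift mm [   0.4   -0.4 -114.5]
-> (np.float64(0.5624), np.float64(0.0411), 0.13) spin 0.0 shift mm [-130.4 -303.9    0. ]
-> (np.float64(0.5624), np.float64(0.0411), 0.02) spin 0.0 shift mm [  0.   0. 110.]
```

>>> {"op": "play_rows", "data": {
  "series": [
    {"translation":[0,0,-0.03],"spin":0},
    {"translation":[0,0,-0.035],"spin":0},
    {"translation":[0,0,-0.035],"spin":0},
    {"translation":[-0.013,-0.0304,0],"spin":0},
    {"translation":[-0.013,-0.0304,0],"spin":0}
  ]
}}

```text
time: 15.85
tool_pos: [0.4597, 0.2853, 0.1175]
tcp_rot: [-0.004, 3.138, 0.003]
wrist_force: [0.5, -0.1, -1.3]
width: 0.329
```

>>> {"op": "play_rows", "data": {
  "series": [
    {"translation":[-0.013,-0.0304,0],"spin":0},
    {"translation":[-0.013,-0.0304,0],"spin":0},
    {"translation":[-0.013,-0.0304,0],"spin":0},
    {"translation":[-0.013,-0.0304,0],"spin":0},
    {"translation":[-0.013,-0.0304,0],"spin":0}
  ]
}}

```text
time: 16.35
tool_pos: [0.5236, 0.1312, 0.1153]
tcp_rot: [0.0, -3.142, 0.0]
wrist_force: [0.0, 0.1, -0.7]
width: 0.33
```

>>> {"op": "play_rows", "data": {
  "series": [
    {"translation":[-0.013,-0.0304,0],"spin":0},
    {"translation":[-0.013,-0.0304,0],"spin":0},
    {"translation":[-0.013,-0.0304,0],"spin":0},
    {"translation":[0,0,0],"spin":0},
    {"translation":[0,0,0],"spin":0}
  ]
}}

```text
time: 16.85
tool_pos: [0.5623, 0.0408, 0.1151]
tcp_rot: [-0.003, -3.141, -0.001]
wrist_force: [-0.8, 0.0, 0.6]
width: 0.329
```

```bash
python3 - <<'E'
from h import *
plan((.5624,.0411,.0205,90))
E
```

```text
t 16.85 pos [0.5623 0.0408 0.1151] phi 89.9 w 0.329 q [ 0.03  0.16  1.96  0.    1.03 -1.54]
-> (0.5624, 0.0411, 0.0205) spin -0.02 shift mm [-0.1  0.3 94.6]
```

Next I place the vial. Then I turn towards the counter, where the jaw direction should be 20.3°.

>>> {"op": "play_rows", "data": {
  "series": [
    {"translation":[0,0,0.03],"spin":0},
    {"translation":[0,0,0.03],"spin":0},
    {"translation":[0,0,0.018],"spin":0},
    {"translation":[0,0,0.01],"spin":0},
    {"translation":[0,0,0.005],"spin":0}
  ]
}}

```text
time: 17.35
tool_pos: [0.5613, 0.0422, 0.0212]
tcp_rot: [0.002, -3.14, -0.0]
wrist_force: [0.4, -0.1, -0.6]
width: 0.328
```

>>> {"op": "play_rows", "data": {
  "series": [
    {"translation":[0,0,0.001],"spin":0},
    {"translation":[0,0,0],"spin":0},
    {"translation":[0,0,0],"spin":0}
  ]
}}

```text
time: 17.65
tool_pos: [0.5635, 0.0414, 0.0225]
tcp_rot: [-0.0, 3.139, 0.0]
wrist_force: [0.5, -0.1, -0.9]
width: 0.327
```

>>> {"op": "play_rows", "data": {
  "series": [
    {"translation":[0,0,0],"spin":0},
    {"translation":[0,0,0],"spin":0},
    {"translation":[0,0,0],"spin":0},
    {"translation":[0,0,0],"spin":0}
  ],
  "jaw": 0.2
}}

```text
time: 18.05
tool_pos: [0.5625, 0.0413, 0.0215]
tcp_rot: [0.0, 3.141, 0.0]
wrist_force: [0.4, 0.1, 0.0]
width: 0.596
```

>>> {"op": "play_rows", "data": {
  "series": [
    {"translation":[0,0,-0.02],"spin":0},
    {"translation":[0,0,-0.04],"spin":0},
    {"translation":[0,0,-0.045],"spin":0},
    {"translation":[0,0,-0.045],"spin":0},
    {"translation":[0,0,0],"spin":0}
  ]
}}

```text
time: 18.55
tool_pos: [0.5678, 0.0414, 0.1796]
tcp_rot: [0.0, 3.127, 0.001]
wrist_force: [1.0, -0.1, 1.1]
width: 0.604
```

```bash
python3 - <<'E'
from h import *
plan((.527,.444,.18,90),(.527,.444,.18,20.3))
s,c,im=wrist('w7')
E
```

```text
t 18.55 pos [0.5678 0.0414 0.1796] phi 90.0 w 0.604 q [ 0.03  0.09  1.9  -0.    1.13 -1.54]
-> (0.527, 0.444, 0.18) spin -0.0 shift mm [ 4.080e+01  4.026e+02 -4.000e-01]
-> (0.527, 0.444, 0.18) spin 13.94 shift mm [0. 0. 0.]
```

View pics/w7.png

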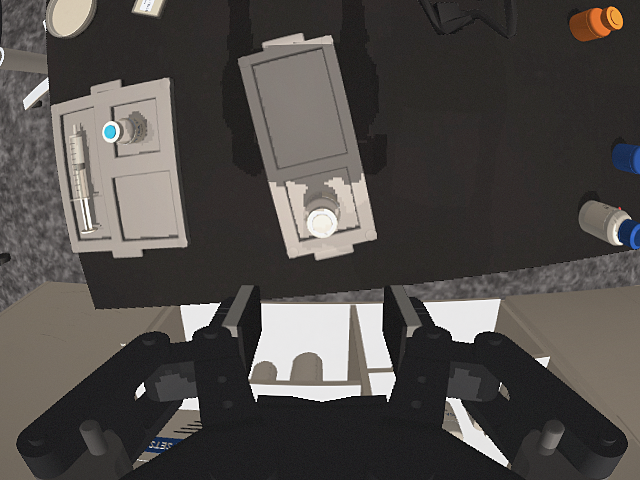

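The large vial stands in its square pocket, with its cap at (321,221). Next is the counter.

>>> {"op": "play_rows", "data": {
  "series": [
    {"translation":[0.0036,0.0403,0],"spin":1},
    {"translation":[-0.0001,0.0405,0],"spin":0},
    {"translation":[-0.0001,0.0405,0],"spin":0},
    {"translation":[-0.0001,0.0405,0],"spin":0},
    {"translation":[-0.0001,0.0405,0],"spin":0}
  ],
  "jaw": 1
}}

```text
time: 19.1
tool_pos: [0.5722, 0.2441, 0.1694]
tcp_rot: [-0.137, -3.136, 0.002]
wrist_force: [0.7, 0.2, -0.6]
width: 1.001
```

>>> {"op": "play_rows", "data": {
  "series": [
    {"translation":[-0.0001,0.0405,0],"spin":0},
    {"translation":[-0.0001,0.0405,0],"spin":0},
    {"translation":[-0.0001,0.0405,0],"spin":0},
    {"translation":[-0.0001,0.0405,0],"spin":0},
    {"translation":[-0.0001,0.0405,0],"spin":0}
  ]
}}

```text
time: 19.6
tool_pos: [0.5904, 0.4456, 0.1689]
tcp_rot: [-0.137, -3.136, 0.003]
wrist_force: [0.7, 0.8, 0.4]
width: 1.001
```

>>> {"op": "play_rows", "data": {
  "series": [
    {"translation":[0,0,0],"spin":1},
    {"translation":[0,0,0],"spin":1},
    {"translation":[0,0,0],"spin":1},
    {"translation":[0,0,0],"spin":1},
    {"translation":[0,0,0],"spin":1}
  ]
}}

```text
time: 20.1
tool_pos: [0.5904, 0.4441, 0.1687]
tcp_rot: [-0.818, -3.031, 0.004]
wrist_force: [0.4, -0.3, 0.7]
width: 1.0
```

>>> {"op": "play_rows", "data": {
  "series": [
    {"translation":[0,0,0],"spin":1},
    {"translation":[0,0,0],"spin":1},
    {"translation":[0,0,0],"spin":1},
    {"translation":[0,0,0],"spin":1},
    {"translation":[0,0,0],"spin":1}
  ]
}}

```text
time: 20.6
tool_pos: [0.5905, 0.444, 0.1688]
tcp_rot: [-1.455, -2.783, 0.005]
wrist_force: [0.1, -0.0, -0.9]
width: 1.004
```

>>> {"op": "play_rows", "data": {
  "series": [
    {"translation":[0,0,0],"spin":1},
    {"translation":[0,0,0],"spin":1},
    {"translation":[0,0,0],"spin":0.94},
    {"translation":[0,0,0],"spin":0},
    {"translation":[0,0,0],"spin":0}
  ]
}}

```text
time: 21.1
tool_pos: [0.5908, 0.4442, 0.1696]
tcp_rot: [-1.792, -2.579, 0.003]
wrist_force: [0.1, 0.4, -0.2]
width: 0.999
```

```bash
python3 - <<'E'
from h import *
plan((.527,.444,.18,20.3))
s,c,im=wrist('w8')
for y in(-27,17):
  a=np.radians(110.3);p=np.array([.5257,.4478])+np.array([np.cos(a),np.sin(a)])*y/1000
  u,v=proj(c,(*p,.022),True);print(u,v);cv2.circle(im,(int(u),int(v)),3,(0,0,255),1)
cv2.imwrite('pics/w8c.png',cv2.resize(im[100:340,140:560],None,fx=1.8,fy=1.8))
E
```

```text
t 21.1 pos [0.5908 0.4442 0.1696] phi 20.4 w 0.999 q [0.61 0.42 1.51 0.   1.21 0.25]
-> (0.527, 0.444, 0.18) spin 0.02 shift mm [ 22.  -59.9 -10.4]
249.34017933521034 223.1345442697923
247.32324412960287 169.0453095750603
```

View pics/w8c.png

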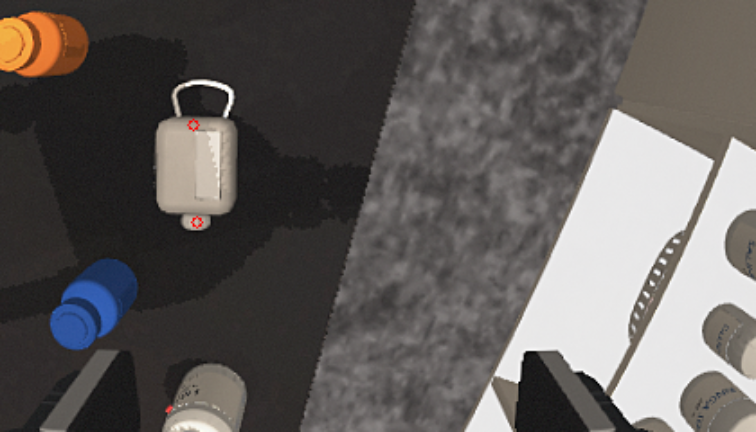

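The counter body spans crop x 157–238, y 117–213, with its centre at (197,166), and it is aligned with the jaws. Its ring is at the top and its knob at the bottom.

```bash
python3 - <<'E'
from h import *
c=bot.get_calibration('wrist')
X=cast(c,140+197.5/1.8-.5,100+166/1.8-.5,.018,True);print(X)
plan((X[0],X[1],.17,20.4),(X[0],X[1],.007,20.4))
E
```

```text
[0.52665801 0.44624461 0.018     ]
t 21.15 pos [0.591  0.4443 0.17  ] phi 20.4 w 0.998 q [0.61 0.42 1.51 0.   1.21 0.26]
-> (np.float64(0.5266580090346118), np.float64(0.4462446113680253), 0.17) spin -0.0 shift mm [ 24.3 -59.6   0. ]
-> (np.float64(0.5266580090346118), np.float64(0.4462446113680253), 0.007) spin 0.0 shift mm [  0.   0. 163.]
```

>>> {"op": "play_rows", "data": {
  "series": [
    {"translation":[0.012,-0.03,0],"spin":0},
    {"translation":[0.0123,-0.0296,0],"spin":0},
    {"translation":[0,0,0.03],"spin":0},
    {"translation":[0,0,0.04],"spin":0},
    {"translation":[0,0,0.04],"spin":0}
  ],
  "jaw": 0.6
}}

```text
time: 21.65
tool_pos: [0.5273, 0.4474, 0.0613]
tcp_rot: [1.792, 2.579, 0.004]
wrist_force: [0.9, 0.0, -0.0]
width: 0.802
```

>>> {"op": "play_rows", "data": {
  "series": [
    {"translation":[0,0,0.03],"spin":0},
    {"translation":[0,0,0.014],"spin":0},
    {"translation":[0,0,0.007],"spin":0},
    {"translation":[0,0,0],"spin":0},
    {"translation":[0,0,0],"spin":0}
  ]
}}

```text
time: 22.15
tool_pos: [0.5284, 0.4478, 0.0122]
tcp_rot: [1.794, 2.578, 0.005]
wrist_force: [0.2, -0.0, 0.5]
width: 0.795
```

```bash
python3 - <<'E'
from h import *
plan((.5267,.4462,.007,20.4))
E
```

```text
t 22.15 pos [0.5284 0.4478 0.0122] phi 20.3 w 0.795 q [0.67 0.49 1.73 0.   0.92 0.31]
-> (0.5267, 0.4462, 0.007) spin -0.02 shift mm [-0.9 -2.2  5.2]
```

Down 5 mm more, then grip.

>>> {"op": "play_rows", "data": {
  "series": [
    {"translation":[-0.0009,-0.0022,0.005],"spin":0},
    {"translation":[0,0,0],"spin":0}
  ]
}}

```text
time: 22.35
tool_pos: [0.5256, 0.4453, 0.0061]
tcp_rot: [1.795, 2.578, 0.002]
wrist_force: [-1.0, 0.3, -0.8]
width: 0.801
```

>>> {"op": "play_rows", "data": {
  "series": [
    {"translation":[0,0,0],"spin":0},
    {"translation":[0,0,0],"spin":0},
    {"translation":[0,0,0],"spin":0},
    {"translation":[0,0,0],"spin":0},
    {"translation":[0,0,0],"spin":0}
  ],
  "jaw": -1
}}

```text
time: 22.85
tool_pos: [0.5259, 0.4456, 0.006]
tcp_rot: [1.795, 2.578, 0.002]
wrist_force: [-0.5, -0.5, 3.4]
width: 0.416
```

>>> {"op": "play_rows", "data": {
  "series": [
    {"translation":[0,0,0],"spin":0},
    {"translation":[0,0,0],"spin":0},
    {"translation":[0,0,-0.03],"spin":0},
    {"translation":[0,0,-0.04],"spin":0},
    {"translation":[0,0,-0.04],"spin":0}
  ]
}}

```text
time: 23.35
tool_pos: [0.524, 0.4441, 0.1142]
tcp_rot: [-1.794, -2.577, 0.006]
wrist_force: [1.3, 0.6, -0.1]
width: 0.411
```

>>> {"op": "play_rows", "data": {
  "series": [
    {"translation":[0,0,-0.03],"spin":0},
    {"translation":[0,0,0],"spin":0},
    {"translation":[0,0,0],"spin":0}
  ]
}}

```text
time: 23.65
tool_pos: [0.5253, 0.4451, 0.1454]
tcp_rot: [1.795, 2.578, 0.001]
wrist_force: [-0.7, -0.0, -0.9]
width: 0.414
```

```bash
python3 - <<'E'
from h import *
# grip at counter y=-5; placed with its +y along tray -x or +x: spin to 103.2 (turn +83): +y dir 110.3->193.2 = tray -x
a=np.radians(13.2);u=np.array([np.cos(a),np.sin(a)])
o=np.array([.5137,.0297])-.035*u   # pocket centre
g=o+.005*u                         # grip point, y=-5 along -u
print(o,g)
plan((g[0],g[1],.15,20.3),(g[0],g[1],.15,103.2))
E
```

```text
[0.47962474 0.02170772] [0.48449263 0.02284947]
t 23.65 pos [0.5253 0.4451 0.1454] phi 20.3 w 0.414 q [0.67 0.35 1.66 0.   1.14 0.31]
-> (np.float64(0.48449263291380523), np.float64(0.02284947389668033), 0.15) spin 0.0 shift mm [-381.9 -184.8   -4.6]
-> (np.float64(0.48449263291380523), np.float64(0.02284947389668033), 0.15) spin -16.58 shift mm [-0.  0.  0.]
```

>>> {"op": "play_rows", "data": {
  "series": [
    {"translation":[-0.0347,-0.0168,0],"spin":0},
    {"translation":[-0.0347,-0.0168,0],"spin":0},
    {"translation":[-0.0347,-0.0168,0],"spin":0},
    {"translation":[-0.0347,-0.0168,0],"spin":0},
    {"translation":[-0.0347,-0.0168,0],"spin":0}
  ]
}}

```text
time: 24.15
tool_pos: [0.5043, 0.251, 0.1419]
tcp_rot: [-1.793, -2.576, 0.008]
wrist_force: [0.6, -0.5, -0.9]
width: 0.414
```

>>> {"op": "play_rows", "data": {
  "series": [
    {"translation":[-0.0347,-0.0168,0],"spin":0},
    {"translation":[-0.0347,-0.0168,0],"spin":0},
    {"translation":[-0.0347,-0.0168,0],"spin":0},
    {"translation":[-0.0347,-0.0168,0],"spin":0},
    {"translation":[-0.0347,-0.0168,0],"spin":0}
  ]
}}

```text
time: 24.65
tool_pos: [0.4856, 0.0598, 0.1423]
tcp_rot: [-1.793, -2.575, 0.005]
wrist_force: [-0.2, -0.4, -0.4]
width: 0.413
```

>>> {"op": "play_rows", "data": {
  "series": [
    {"translation":[-0.0347,-0.0168,0],"spin":0},
    {"translation":[0,0,0],"spin":-1},
    {"translation":[0,0,0],"spin":-1},
    {"translation":[0,0,0],"spin":-1},
    {"translation":[0,0,0],"spin":-1}
  ]
}}

```text
time: 25.15
tool_pos: [0.4821, 0.0228, 0.1422]
tcp_rot: [-1.314, -2.848, 0.004]
wrist_force: [-0.1, -0.6, -1.0]
width: 0.41
```

>>> {"op": "play_rows", "data": {
  "series": [
    {"translation":[0,0,0],"spin":-1},
    {"translation":[0,0,0],"spin":-1},
    {"translation":[0,0,0],"spin":-1},
    {"translation":[0,0,0],"spin":-1},
    {"translation":[0,0,0],"spin":-1}
  ]
}}

```text
time: 25.65
tool_pos: [0.4822, 0.023, 0.1422]
tcp_rot: [-0.665, -3.065, 0.002]
wrist_force: [1.0, 0.1, 0.1]
width: 0.418
```

>>> {"op": "play_rows", "data": {
  "series": [
    {"translation":[0,0,0],"spin":-1},
    {"translation":[0,0,0],"spin":-1},
    {"translation":[0,0,0],"spin":-1},
    {"translation":[0,0,0],"spin":-1},
    {"translation":[0,0,0],"spin":-1}
  ]
}}

```text
time: 26.15
tool_pos: [0.4821, 0.023, 0.1422]
tcp_rot: [0.014, -3.136, -0.0]
wrist_force: [-1.2, -1.1, -0.4]
width: 0.412
```

>>> {"op": "play_rows", "data": {
  "series": [
    {"translation":[0,0,0],"spin":-1},
    {"translation":[0,0,0],"spin":-1},
    {"translation":[0,0,0],"spin":-0.58},
    {"translation":[0,0,0],"spin":0},
    {"translation":[0,0,0],"spin":0}
  ]
}}

```text
time: 26.65
tool_pos: [0.483, 0.023, 0.1433]
tcp_rot: [0.359, -3.117, -0.001]
wrist_force: [0.4, -0.2, -1.1]
width: 0.413
```

```bash
python3 - <<'E'
from h import *
plan((.4845,.0228,.0125,103.2))
wrist('w9')
E
```

```text
t 26.65 pos [0.483  0.023  0.1433] phi 103.1 w 0.413 q [-0.   -0.02  2.09  0.    1.07 -1.8 ]
-> (0.4845, 0.0228, 0.0125) spin -0.01 shift mm [ -1.4  -0.6 130.8]
```

View pics/w9.png

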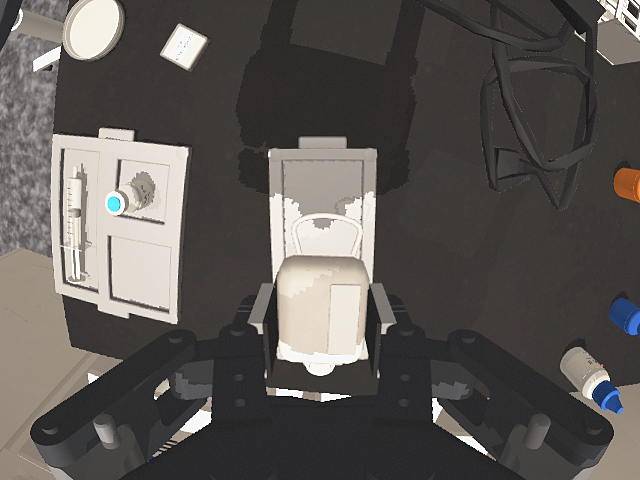

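The counter is held straight over the oblong pocket, aligned with the tray. I lower it and release.

>>> {"op": "play_rows", "data": {
  "series": [
    {"translation":[-0.0014,-0.0006,0.035],"spin":0},
    {"translation":[0,0,0.035],"spin":0},
    {"translation":[0,0,0.03],"spin":0},
    {"translation":[0,0,0.016],"spin":0},
    {"translation":[0,0,0.008],"spin":0}
  ]
}}

```text
time: 27.2
tool_pos: [0.4838, 0.0228, 0.0188]
tcp_rot: [0.359, -3.116, -0.001]
wrist_force: [0.2, 0.7, -0.3]
width: 0.41
```

>>> {"op": "play_rows", "data": {
  "series": [
    {"translation":[0,0,0.003],"spin":0},
    {"translation":[0,0,0],"spin":0},
    {"translation":[0,0,0],"spin":0}
  ]
}}

```text
time: 27.5
tool_pos: [0.4871, 0.0228, 0.0194]
tcp_rot: [-0.361, 3.119, -0.0]
wrist_force: [-0.0, 0.4, -0.6]
width: 0.415
```

```bash
python3 - <<'E'
from h import *
plan((.4845,.0228,.0125,103.2))
E
```

```text
t 27.5 pos [0.4871 0.0228 0.0194] phi 103.2 w 0.415 q [-0.    0.15  2.18 -0.    0.81 -1.81]
-> (0.4845, 0.0228, 0.0125) spin -0.0 shift mm [2.5 0.6 6.9]
```

>>> {"op": "play_rows", "data": {
  "series": [
    {"translation":[0.0015,0,0.004],"spin":0},
    {"translation":[0,0,0.002],"spin":0},
    {"translation":[0,0,0],"spin":0},
    {"translation":[0,0,0],"spin":0}
  ]
}}

```text
time: 27.9
tool_pos: [0.4845, 0.0224, 0.0124]
tcp_rot: [-0.361, 3.121, -0.0]
wrist_force: [0.3, -0.3, -0.3]
width: 0.409
```

>>> {"op": "play_rows", "data": {
  "series": [
    {"translation":[0,0,0],"spin":0},
    {"translation":[0,0,0],"spin":0},
    {"translation":[0,0,0],"spin":0},
    {"translation":[0,0,0],"spin":0}
  ],
  "jaw": 0.4
}}

```text
time: 28.3
tool_pos: [0.4846, 0.0224, 0.0124]
tcp_rot: [-0.361, 3.121, -0.0]
wrist_force: [-0.2, -0.1, 0.3]
width: 0.702
```

>>> {"op": "play_rows", "data": {
  "series": [
    {"translation":[0,0,-0.03],"spin":0},
    {"translation":[0,0,-0.045],"spin":0},
    {"translation":[0,0,-0.045],"spin":0},
    {"translation":[0,0,-0.045],"spin":0},
    {"translation":[0,0,0],"spin":0}
  ]
}}

```text
time: 28.8
tool_pos: [0.4898, 0.0224, 0.1851]
tcp_rot: [-0.359, 3.107, -0.003]
wrist_force: [1.1, -0.3, 0.6]
width: 0.697
```

>>> {"op": "play_rows", "data": {
  "series": [
    {"translation":[0,0,0],"spin":0},
    {"translation":[0,0,0],"spin":0}
  ]
}}

```text
time: 29.0
tool_pos: [0.4833, 0.0224, 0.1759]
tcp_rot: [0.361, -3.118, -0.0]
wrist_force: [-0.2, -0.4, -0.4]
width: 0.698
```

```bash
python3 - <<'E'
from h import *
plan((.568,.327,.22,90),(.568,.327,.036,90))
wrist('w10')
E
```

```text
t 29.0 pos [0.4833 0.0224 0.1759] phi 103.2 w 0.698 q [-0.01 -0.06  2.06  0.    1.14 -1.81]
-> (0.568, 0.327, 0.22) spin 2.64 shift mm [-84.7 304.6 -44.1]
-> (0.568, 0.327, 0.036) spin 0.0 shift mm [  0.   0. 184.]
```

View pics/w10.png

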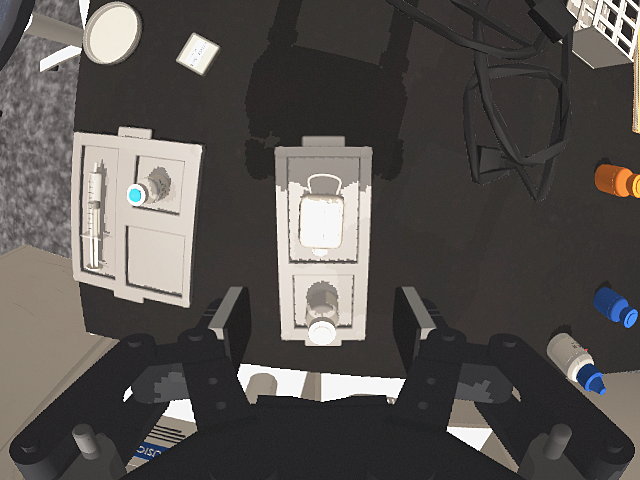

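The counter lies inside the oblong pocket, spanning (323,174) to (319,256), and the vial next to it stands. The bottle is next.

>>> {"op": "play_rows", "data": {
  "series": [
    {"translation":[0,0,-0.02],"spin":0.88},
    {"translation":[0,0,-0.024],"spin":0.88},
    {"translation":[0,0,0],"spin":0.88},
    {"translation":[-0.0106,0.0381,0],"spin":0},
    {"translation":[-0.0106,0.0381,0],"spin":0}
  ],
  "jaw": 1
}}

```text
time: 29.55
tool_pos: [0.5049, 0.0985, 0.2193]
tcp_rot: [-0.005, -3.138, 0.001]
wrist_force: [1.3, -0.9, 0.8]
width: 0.996
```

>>> {"op": "play_rows", "data": {
  "series": [
    {"translation":[-0.0106,0.0381,0],"spin":0},
    {"translation":[-0.0106,0.0381,0],"spin":0},
    {"translation":[-0.0106,0.0381,0],"spin":0},
    {"translation":[-0.0106,0.0381,0],"spin":0},
    {"translation":[-0.0106,0.0381,0],"spin":0}
  ]
}}

```text
time: 30.05
tool_pos: [0.5577, 0.2902, 0.2183]
tcp_rot: [0.0, -3.137, 0.003]
wrist_force: [-0.1, 0.7, 0.8]
width: 0.998
```

>>> {"op": "play_rows", "data": {
  "series": [
    {"translation":[-0.0106,0.0381,0],"spin":0},
    {"translation":[0,0,0],"spin":0},
    {"translation":[0,0,0],"spin":0},
    {"translation":[0,0,0],"spin":0}
  ]
}}

```text
time: 30.45
tool_pos: [0.5684, 0.326, 0.2194]
tcp_rot: [-0.0, -3.139, 0.003]
wrist_force: [-0.1, -0.0, -0.3]
width: 0.999
```

```bash
python3 - <<'E'
from h import *
s,c,im=wrist('w11')
print(proj(c,(.568,.327,.095),True))
cv2.imwrite('pics/w11c.png',cv2.resize(im[100:340,140:560],None,fx=1.8,fy=1.8))
plan((.568,.327,.036,90))
E
```

```text
(np.float64(323.08704059484), np.float64(230.063123576858))
t 30.5 pos [0.5686 0.3258 0.22  ] phi 90.0 w 0.999 q [ 0.48  0.24  1.66 -0.    1.25 -1.09]
-> (0.568, 0.327, 0.036) spin -0.01 shift mm [  0.6   1.2 184. ]
```

View pics/w11c.png

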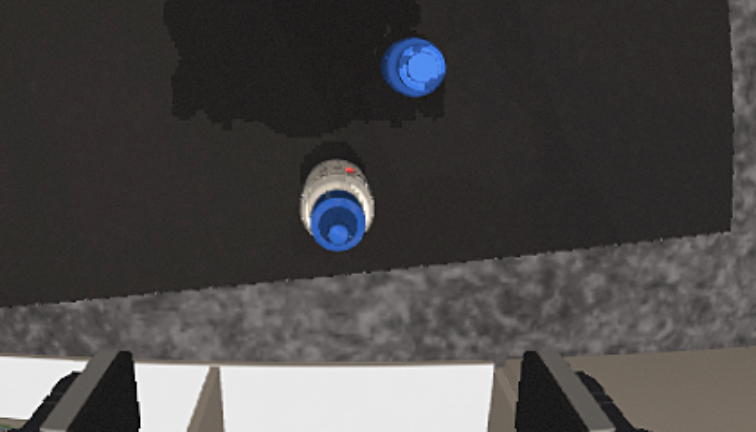

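The cap tip is at crop (338,234), about 2.5 mm further in +y than predicted. I descend.

>>> {"op": "play_rows", "data": {
  "series": [
    {"translation":[0.0005,0.0035,0.035],"spin":0},
    {"translation":[0,0,0.04],"spin":0},
    {"translation":[0,0,0.04],"spin":0},
    {"translation":[0,0,0.035],"spin":0},
    {"translation":[0,0,0.022],"spin":0}
  ]
}}

```text
time: 31.0
tool_pos: [0.5667, 0.328, 0.046]
tcp_rot: [-0.003, -3.137, 0.004]
wrist_force: [-0.7, 0.6, -0.3]
width: 1.003
```

>>> {"op": "play_rows", "data": {
  "series": [
    {"translation":[0,0,0.01],"spin":0},
    {"translation":[0,0,0],"spin":0},
    {"translation":[0,0,0],"spin":0}
  ]
}}

```text
time: 31.3
tool_pos: [0.5698, 0.3306, 0.0407]
tcp_rot: [0.001, 3.14, 0.001]
wrist_force: [0.1, 0.3, 0.7]
width: 1.001
```

>>> {"op": "play_rows", "data": {
  "series": [
    {"translation":[0,0,0],"spin":0},
    {"translation":[0,0,0],"spin":0},
    {"translation":[0,0,0],"spin":0},
    {"translation":[0,0,0],"spin":0},
    {"translation":[0,0,0],"spin":0}
  ],
  "jaw": -1
}}

```text
time: 31.8
tool_pos: [0.5694, 0.3311, 0.0405]
tcp_rot: [-0.0, 3.14, 0.001]
wrist_force: [-0.7, -0.9, 5.0]
width: 0.392
```

>>> {"op": "play_rows", "data": {
  "series": [
    {"translation":[0,0,0],"spin":0},
    {"translation":[0,0,0],"spin":0},
    {"translation":[0,0,0],"spin":0}
  ]
}}

```text
time: 32.1
tool_pos: [0.5694, 0.3311, 0.0404]
tcp_rot: [-0.0, 3.14, 0.001]
wrist_force: [-0.9, -0.5, 6.5]
width: 0.395
```

```bash
python3 - <<'E'
from h import *
a=np.radians(3.13);u=np.array([np.cos(a),np.sin(a)]);n=np.array([-u[1],u[0]])
g=np.array([.5268,-.156])+.037*u+.030*n;print(g)
p=bot.read_state()['tool_pos']
plan((p[0],p[1],p[2]+.12,90),(g[0],g[1],p[2]+.12,90),(g[0],g[1],p[2]+.005,90))
E
```

```text
[ 0.56210675 -0.12402449]
t 32.1 pos [0.5694 0.3311 0.0404] phi 90.0 w 0.395 q [ 0.49  0.4   1.8  -0.    0.94 -1.08]
-> (np.float64(0.5694416320270138), np.float64(0.33105608276472864), np.float64(0.1604111774862409)) spin 0.0 shift mm [   0.    0. -120.]
-> (np.float64(0.5621067549166744), np.float64(-0.12402449285384362), np.float64(0.1604111774862409)) spin 0.0 shift mm [   7.3 -455.1    0. ]
-> (np.float64(0.5621067549166744), np.float64(-0.12402449285384362), np.float64(0.045411177486240906)) spin 0.0 shift mm [  0.   0. 115.]
```

>>> {"op": "play_rows", "data": {
  "series": [
    {"translation":[0,0,-0.025],"spin":0},
    {"translation":[0,0,-0.035],"spin":0},
    {"translation":[0,0,-0.035],"spin":0},
    {"translation":[0,0,-0.025],"spin":0},
    {"translation":[0.0006,-0.025,0],"spin":0}
  ]
}}

```text
time: 32.6
tool_pos: [0.5712, 0.3093, 0.1647]
tcp_rot: [-0.004, 3.133, 0.009]
wrist_force: [0.8, -0.3, -0.4]
width: 0.393
```

>>> {"op": "play_rows", "data": {
  "series": [
    {"translation":[0.0006,-0.035,0],"spin":0},
    {"translation":[0.0006,-0.035,0],"spin":0},
    {"translation":[0.0006,-0.035,0],"spin":0},
    {"translation":[0.0006,-0.035,0],"spin":0},
    {"translation":[0.0006,-0.035,0],"spin":0}
  ]
}}

```text
time: 33.1
tool_pos: [0.5646, 0.1294, 0.1587]
tcp_rot: [0.001, -3.141, 0.0]
wrist_force: [-0.1, -0.6, -1.7]
width: 0.393
```

>>> {"op": "play_rows", "data": {
  "series": [
    {"translation":[0.0006,-0.035,0],"spin":0},
    {"translation":[0.0006,-0.035,0],"spin":0},
    {"translation":[0.0006,-0.035,0],"spin":0},
    {"translation":[0.0006,-0.035,0],"spin":0},
    {"translation":[0.0006,-0.035,0],"spin":0}
  ]
}}

```text
time: 33.6
tool_pos: [0.5616, -0.0455, 0.1588]
tcp_rot: [0.0, -3.141, -0.0]
wrist_force: [0.6, -0.1, 0.1]
width: 0.397
```

>>> {"op": "play_rows", "data": {
  "series": [
    {"translation":[0.0006,-0.035,0],"spin":0},
    {"translation":[0,-0.03,0],"spin":0},
    {"translation":[0,-0.015,0],"spin":0},
    {"translation":[0,0,0],"spin":0},
    {"translation":[0,0,0],"spin":0}
  ]
}}

```text
time: 34.1
tool_pos: [0.5614, -0.1236, 0.1589]
tcp_rot: [-0.001, -3.141, -0.002]
wrist_force: [0.7, 1.1, -2.1]
width: 0.394
```

```bash
python3 - <<'E'
from h import *
plan((.5621,-.124,.0455,90))
E
```

```text
t 34.1 pos [ 0.5614 -0.1236  0.1589] phi 90.0 w 0.394 q [-0.26  0.13  1.9   0.    1.11 -1.83]
-> (0.5621, -0.124, 0.0455) spin -0.01 shift mm [ -0.7  -0.4 113.4]
```

>>> {"op": "play_rows", "data": {
  "series": [
    {"translation":[-0.0007,0,0.03],"spin":0},
    {"translation":[0,0,0.035],"spin":0},
    {"translation":[0,0,0.022],"spin":0},
    {"translation":[0,0,0.012],"spin":0},
    {"translation":[0,0,0.006],"spin":0}
  ]
}}

```text
time: 34.6
tool_pos: [0.5616, -0.1228, 0.0529]
tcp_rot: [0.002, -3.139, -0.001]
wrist_force: [-0.1, -0.2, -0.2]
width: 0.393
```

>>> {"op": "play_rows", "data": {
  "series": [
    {"translation":[0,0,0.003],"spin":0},
    {"translation":[0,0,0],"spin":0},
    {"translation":[0,0,0],"spin":0},
    {"translation":[0,0,0],"spin":0}
  ]
}}

```text
time: 35.0
tool_pos: [0.5632, -0.1245, 0.0525]
tcp_rot: [0.0, 3.139, -0.001]
wrist_force: [-0.1, 0.6, -0.6]
width: 0.393
```

```bash
python3 - <<'E'
from h import *
plan((.5621,-.124,.0455,90))
E
```

```text
t 35.0 pos [ 0.5632 -0.1245  0.0525] phi 90.0 w 0.393 q [-0.26  0.25  1.98  0.    0.91 -1.83]
-> (0.5621, -0.124, 0.0455) spin -0.0 shift mm [1.1 0.5 7. ]
```

>>> {"op": "play_rows", "data": {
  "series": [
    {"translation":[0,0,0.004],"spin":0},
    {"translation":[0,0,0.0025],"spin":0},
    {"translation":[0,0,0],"spin":0},
    {"translation":[0,0,0],"spin":0}
  ]
}}

```text
time: 35.4
tool_pos: [0.5621, -0.1243, 0.0446]
tcp_rot: [-0.0, -3.141, -0.0]
wrist_force: [0.0, 0.2, -0.1]
width: 0.396
```

>>> {"op": "play_rows", "data": {
  "series": [
    {"translation":[0,0,0],"spin":0},
    {"translation":[0,0,0],"spin":0},
    {"translation":[0,0,0],"spin":0},
    {"translation":[0,0,0],"spin":0}
  ],
  "jaw": 0.3
}}

```text
time: 35.8
tool_pos: [0.5624, -0.1243, 0.0449]
tcp_rot: [-0.0, 3.141, -0.0]
wrist_force: [1.0, -0.3, 0.8]
width: 0.654
```

>>> {"op": "play_rows", "data": {
  "series": [
    {"translation":[0,0,-0.02],"spin":0},
    {"translation":[0,0,-0.04],"spin":0},
    {"translation":[0,0,-0.045],"spin":0},
    {"translation":[0,0,-0.045],"spin":0},
    {"translation":[0,0,-0.02],"spin":0}
  ]
}}

```text
time: 36.3
tool_pos: [0.5648, -0.1249, 0.2204]
tcp_rot: [-0.0, 3.134, -0.003]
wrist_force: [0.2, 0.8, -0.5]
width: 0.645
```

>>> {"op": "play_rows", "data": {
  "series": [
    {"translation":[0.03,0.035,0],"spin":0},
    {"translation":[0.03,0.035,0],"spin":0},
    {"translation":[0,0.035,0],"spin":0},
    {"translation":[0,0,0],"spin":0},
    {"translation":[0,0,0],"spin":0}
  ]
}}

```text
time: 36.8
tool_pos: [0.5023, -0.0188, 0.2151]
tcp_rot: [-0.003, 3.141, -0.001]
wrist_force: [0.7, -0.4, 0.3]
width: 0.655
```

```bash
python3 - <<'E'
from h import *
s,c,im=wrist('w12');plan()
t=bot.read_camera('top');cv2.imwrite('pics/top1c.png',cv2.resize(t[135:290,300:480],None,fx=4,fy=3.8,interpolation=2))
E
```

```text
t 36.85 pos [ 0.5026 -0.0194  0.215 ] phi 90.1 w 0.652 q [-0.09 -0.05  1.98 -0.    1.21 -1.66]
```

View pics/w12.png

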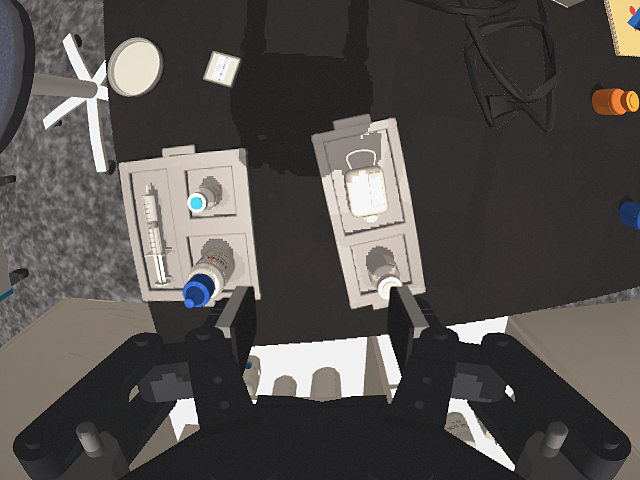

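All five are in their pockets: syringe (148,185)–(162,280), small vial cap (197,203), bottle tip (188,301), counter (367,185) and large vial cap (390,287). The dish and box look undisturbed. One numeric check in the tray frames before I hand in.

```bash
python3 - <<'E'
from h import *
c=bot.get_calibration('wrist')
def loc(o,a,p):
    a=np.radians(a);d=(p[:2]-np.array(o))*1000;return np.round([d@[np.cos(a),np.sin(a)],d@[-np.sin(a),np.cos(a)]],1)
S=((.5268,-.156),3.13);N=((.5137,.0297),13.2)
for n,T,p,z in(('bottle 37,30',S,(189,302),.102),('small -37,30',S,(197,203),.053),('syr tip',S,(148,185),.013),('syr end',S,(162,282),.013),('large 50,0',N,(390,287),.063),('ctr body -35..',N,(367,194),.024)):
    print(n,loc(*T,cast(c,*p,z,True)))
t0=cv2.imread('pics/top0.png');t1=bot.read_camera('top');
for n,(x0,y0,x1,y1) in dict(cup=(140,250,178,286),dish=(436,256,466,290),box=(400,255,422,278)).items():
    ce=[]
    for t in(t0,t1):
        m=cv2.moments((t[y0:y1,x0:x1].max(2)>110).astype(np.uint8));ce.append(np.round([m['m10']/m['m00']+x0,m['m01']/m['m00']+y0],1))
    print(n,ce)
E
```

```text
bottle 37,30 [33.4 29.2]
small -37,30 [-36.9  30.9]
syr tip [-52.8 -35. ]
syr end [ 51.5 -37.4]
large 50,0 [48.4 -0.9]
ctr body -35.. [-28.6  -1.7]
cup [array([158.1, 268.1]), array([158.2, 268.1])]
dish [array([451.1, 272.3]), array([449.6, 274.1])]
box [array([410.5, 265.9]), array([410.9, 266.8])]
```

```bash
python3 -c "
from workcell import bot
print(bot.finish_job())"
```

```text
the job is handed in; nothing more can be done
None
```

I packed both kits and handed the job in at about 37 s on the robot clock, well under the 122 s limit. The interface gave no verdict, so what follows rests on my own camera checks.

- **Staining kit:** the final picture puts the bottle at (33, 29) mm in the square tray, where the pocket centre is (37, 30). The small vial is at (-37, 31), against (-37, 30). The syringe's ends are at (-53, -35) and (52, -37), so it is centred in the trough and lies within about 0.02 rad of the tray's x axis.
- **Counting kit:** the large vial is at (48, -1) mm in the narrow tray, where the pocket centre is (50, 0). The counter's body centre is at (-29, -2), which puts its origin about 1 mm from the oblong pocket's centre.
- **Seating and tilt:** I judged these only from the pictures and the release heights. I did not measure height or tilt directly, but nothing looked tilted or perched on a rim.
- **Specimen cup, petri dish and cover-slip box:** before-and-after top views show the cup unmoved. The cover-slip box shifted by about 1 px and the dish by about 2 px (roughly 5 mm). The arm never went near either of them, so I put that down to shadow on the masks; I did not check further.

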